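Check a printer's paper-lift spring on the spring tester

ROBOT

A 6-joint arm with a two-finger parallel gripper is mounted at the origin on the work surface; the furniture and walls round the work are solid. World frame = base frame: x ahead of the robot, y to its left, z up, the work surface at z = 0. Lengths are in mm, angles in rad, forces in N, time in s.
With the tool pointing down it reaches from about 275 to 775 mm from the base axis. Payload 14.6 kg.
Tool frame: the origin (TCP) lies on the centre line of the jaws, within the pads' length; the fingertips stand 8 mm ahead of it and the grasp point (between the pads) lies 11 mm behind it; z points along the fingers, y is the direction in which the jaws open and shut (so a half turn about z gives the same grasp; the last joint's range is limited). The gripper opens to 85 mm and grips with 20 to 120 N. Pads are 22 mm wide; open, the fingers measure 114 mm over their backs; the gripper's body (76 mm by 85 mm) begins 54 mm behind the grasp point. The pads swing forward as they close: fully open they stand 13 mm farther back than shut.
Start: joints at [1.167, 0.263, -0.048, 1.259, 0, 1.415], TCP at [129.281, 508.837, 239.278] pointing down, gripper open.
Joint ranges: [-2.65, 2.65], [-0.89, 1.7], [-1.18, 1.37], [-2.13, 2.11], [-1.35, 1.29], [-3.14, 3.14]. Speed limits (rad/s): [1.89, 1.89, 2.57, 2.79, 3.14, 3.14].

INTERFACE

Orientations are given as a 3x3 rotation matrix whose columns are the frame's x, y, z axes.
In Python, from rig import env gives the robot as it stands.
- The arm moves only by the shell command python3 -m crank 'ROWS' [FORCE]. ROWS is text: rows parted by semicolons, each of 7 numbers parted by spaces: the gripper's target within -1 to 1 (shut at 1, half-way at 0, fully open at -1), then the shift along the tool's x, y, z in m, then the turn, a rotation vector about the tool's x, y, z in degrees. A call has 1 to 8 rows; each row is the pose to reach, as a shift and turn from the pose commanded when the call began, along the tool's axes at that moment; what a row does not reach only later rows make up. A row lasts 1/12 s, in which the tool goes at most 41.7 mm and 7.16 degrees, less where a joint would pass 70% of its speed; a pose out of reach is approached as far as the arm can. A call with a gripper value outside its range is refused whole. The fingers move at their own pace and stop on an object; FORCE is the grip in N (left out, the last holds). Time passes only in rows, so rows that repeat a pose let the fingers close. It gives the time, the measured TCP pose, the force and the opening at its end, in the units of the state.
- env.sense(): the state, without advancing time (a new reading comes with each control period).
- env.read_camera(name): name is "scene" or "top"; returns the picture (400x640x3 uint8, blue, green, red); there is no depth.
- env.calibration(name): a dict with "vertical_fov" (degrees; the focal length in pixels is half the picture's height over the tangent of half this angle, whatever the lens; pixels are square), "cx", "cy" (the principal point, pixels), "R" (3x3) and "t" (3): a world point X has camera coordinates R X + t. Camera axes: x right, y down, z forward; pixel columns grow to the right and rows downward; lengths in mm; the calibration is good to about 2 mm. A picture is of the moment at which its call begins. calibration takes no time and is no camera call.
- env.job_done(): hands the job in, once; it reports no verdict.
The state is a dict: "t": time; "joints": joint angles; "qd": joint speeds; "joint_efforts": joint torques, N m; "position": TCP position; "eef_rot": TCP orientation; "wrist_force": force on the tool from outside, world axes, zero at the start; "moment": the same for the moment, N m; "finger_gap": finger opening in mm.
Only numpy, scipy, OpenCV 4.12 (cv2) and the standard library are available. Lean on these libraries where they do the work, as an engineer would, in place of code of your own. Each camera call takes 0.05 s, during which the arm holds its last target.

TASK

Two look-alike lift springs from the printer's paper tray stand on the desk; check one of them, whichever you like, and leave the other for later. Set it gently on the tester plate with its bore over the stub, bring the press arm down by its knob until its pointer is at the red mark, hold it there for a second and read the dial, without pressing past the mark. Swing the arm back up and sort the spring by the reading that the red maximum hand has kept: green band, it is sound and goes upright into the blue tray; red band, it is worn and goes into the clear dish; leave everything else on the desk where it is.

Things in the scene. Friction and masses are not known exactly. Their poses are not given: they have to be found in the camera images.
- spring_tester: grey bench spring tester fixed to the desk: base 215 x 104 mm, its top 32 mm above the desk, with a steel load plate, a hinged press arm and, left of the plate, a tilted round dial (86 mm across, centre 97 mm from the plate's, up to 80 mm above the desk). Origin: on the desk under the load plate's centre. x points from the plate to the hinge, y to the dial, z up.
- mark (a point): the red line on the front of a white gauge strip (14 mm wide, 4 mm thick, up to 118 mm above the desk) that stands on the base, 45 mm before and 43 mm to the right of the plate's centre. The line is 111 mm above the desk; the arm's thin red pointer comes beside it when the arm is level.
- plate_top (a point): centre of the load plate's top face (66 mm across, 44 mm above the desk); axes as spring_tester's. A locating stub stands on it: 12 mm across, 9 mm high, its tip tapered to 6 mm. The plate sinks 0.125 mm a newton, so setting a part down 1 mm too low already puts about 8 N on it.
- needle (a joint): dial reading now: angle of the black needle in rad, 0 with nothing on the plate, clockwise 0.2 rad for each newton on the plate (the spring's own weight counts: about 0.65 N). Straight up the dial is 10 N. Red band: up to 10 N, worn. Green band: above 10 N, sound. Valid with the arm at the mark. Beyond 3.6 rad (18 N) the dial is overloaded.
- max_hand (a joint): angle in rad of the short red maximum hand on the same dial and scale (2.0 rad = 10 N): the needle drags it up and it stays at the highest force so far; 0 at the start. It keeps the reading that decides. A bump of over 8 N (1.6 rad) while setting the spring down spoils the test: it cannot be set back.
- press_arm (a joint): angle of the press arm in rad: 0 = level, at the mark; positive = raised; at the start it leans back near its stop at 1.83, past upright. It weighs 0.11 kg, swings freely, falls either way from upright, and sinks to -0.12 with no spring under it. A roller 20 mm across under the arm, 105 mm from the hinge, presses the spring; at 0 its underside is 91 mm above the desk, over the plate's centre.
- knob (a point): centre of the black ball knob, 28 mm across, at the end of the press arm, 180 mm from the hinge; the arm's neck there is 10 mm thick. It moves on an arc about point hinge in the tester's x-z plane; with the arm level it is 111 mm above the desk, 75 mm before the plate's centre.
- hinge (a point): axis of the press arm's hinge (axis along the tester's y), 111 mm above the desk, 105 mm behind the plate's centre; axes as spring_tester's.
- spring_a: one of two look-alike loose spring units, upright on the desk: coil between two black round seats, 30 mm across, 62 mm tall, about 65 g. Lower seat 26 mm tall (grip here), with a 15 mm bore, 14 mm deep, open below, that goes over the stub; the top seat (8 mm) slides down. Origin: underside centre, z up. At the mark the dial shows about 7.5 N for a worn unit, 13 N for a sound one.
- spring_b: the other look-alike spring unit; same size and description as spring_a
- spring_a_mid (a point): middle of spring_a, 31 mm above its underside on its axis
- spring_b_mid (a point): middle of spring_b, 31 mm above its underside on its axis
- spring_a_cap (a joint): how far spring_a is compressed, in m (0 = free height; about 0.013 to 0.014 on the plate with the arm at the mark; pressed past 0.019 it is spoilt; stop at 0.021)
- spring_b_cap (a joint): how far spring_b is compressed, in m; as spring_a_cap
- parts_tray: blue open tray for sound springs, fixed: 90 x 90 mm, 18 mm high, walls and floor 3 mm thick. Origin: underside centre.
- reject_dish: round clear plastic dish for worn springs, fixed: 139 mm across the rim, 22 mm high, flat floor about 100 mm across and 6 mm above the desk. Origin: underside centre.
- memo_pad: yellow memo pad 76 x 76 x 11 mm, bystander
- usb_adapter: white and black USB stick adapter 86 x 22 x 15 mm, bystander
- calculator: desk calculator 128 x 92 x 25 mm, bystander
- screwdriver: screwdriver about 160 mm long lying on the desk, bystander

How it is judged (in metres and radians):
On the way, in this order (a step that is already met when the one before it is completed fails the run):
1. one of the springs stands upright on the load plate, its bore over the stub, let go, and was set down gently (the maximum hand is below 1.7 rad, 8.5 N) (value of joint max_hand below 1.7 rad and ((horizontal distance between spring_a and plate_top below 0.003 m and angle between spring_a's own z axis and vertical below 0.05 rad and contact force between the fingers and spring_a below 0.2 N and z of spring_a in the frame of plate_top below 0.002 m) or (horizontal distance between spring_b and plate_top below 0.003 m and angle between spring_b's own z axis and vertical below 0.05 rad and contact force between the fingers and spring_b below 0.2 N and z of spring_b in the frame of plate_top below 0.002 m))), for 0.2 s.
2. the press arm holds the seated spring compressed with the pointer at the mark (arm level within 0.016 rad, 1.7 mm at the roller) for 0.6 s (value of joint press_arm between -0.016 and 0.016 rad and ((horizontal distance between spring_a and plate_top below 0.003 m and angle between spring_a's own z axis and vertical below 0.05 rad and contact force between the fingers and spring_a below 0.2 N and value of joint spring_a_cap above 0.011 m) or (horizontal distance between spring_b and plate_top below 0.003 m and angle between spring_b's own z axis and vertical below 0.05 rad and contact force between the fingers and spring_b below 0.2 N and value of joint spring_b_cap above 0.011 m))), for 0.6 s.
At the end, for the whole second after the job is handed in: The tested spring rests where the maximum hand sends it: over 1.9 rad, upright in the blue tray, its middle within 36 mm of the centre both ways; under 2.1 rad, in the clear dish, within 60 mm of the centre. The other spring stands within 20 mm of its start; the arm is swung back up (over 1.2 rad) (((((x of spring_a_mid in the frame of parts_tray between -0.036 and 0.036 m and y of spring_a_mid in the frame of parts_tray between -0.036 and 0.036 m and z of spring_a_mid in the frame of parts_tray below 0.04 m and angle between spring_a's own z axis and vertical below 0.15 rad and value of joint max_hand above 1.9 rad) or (horizontal distance between spring_a_mid and reject_dish below 0.06 m and height (world z) of spring_a_mid below 0.055 m and value of joint max_hand below 2.1 rad)) and distance of spring_b from where it was at the start of the episode below 0.02 m and angle between spring_b's own z axis and vertical below 0.1 rad) or (((x of spring_b_mid in the frame of parts_tray between -0.036 and 0.036 m and y of spring_b_mid in the frame of parts_tray between -0.036 and 0.036 m and z of spring_b_mid in the frame of parts_tray below 0.04 m and angle between spring_b's own z axis and vertical below 0.15 rad and value of joint max_hand above 1.9 rad) or (horizontal distance between spring_b_mid and reject_dish below 0.06 m and height (world z) of spring_b_mid below 0.055 m and value of joint max_hand below 2.1 rad)) and distance of spring_a from where it was at the start of the episode below 0.02 m and angle between spring_a's own z axis and vertical below 0.1 rad)) and linear speed of each of spring_a, spring_b below 0.02 m/s and value of joint press_arm above 1.2 rad); the robot touches nothing.
It fails at once if a spring is pressed well past the mark (compressed more than 19 mm) (value of joint any of spring_a_cap, spring_b_cap above 0.019 m).
It fails at once if the dial is overloaded (needle beyond 3.6 rad, 18 N) (value of joint needle above 3.6 rad).
It fails at once if a bystander (memo pad, USB adapter, calculator, screwdriver) is pushed more than 30 mm (distance of any of memo_pad, usb_adapter, calculator, screwdriver from where it was at the start of the episode above 0.03 m).
It also fails if it takes over 72 s, if anything falls off the work surface, if the arm or the gripper's body presses on something with over 40 N, if the wrist force passes 120 N, or if a joint passes its speed limit or range.

## Working session

There is one attempt and no reset: what is moved stays moved. The work goes in short steps, Python scripts to look and compute and a shell command to move; the robot and the scene stay as the last step left them, time stands still between calls to the robot, and variables do not carry over. Pictures are saved under pics/ and viewed, and the job is handed in when it is done.

```bash
ls; mkdir -p pics; python3 - <<'E'
from rig import env
import cv2,numpy as np
s=env.sense(); print({k:np.round(v,3).tolist() for k,v in s.items()})
for n in("scene","top"):
    im=env.read_camera(n); cv2.imwrite(f"pics/{n}0.png",im)
    c=env.calibration(n); print(n,{k:np.round(v,4).tolist() for k,v in c.items()})
E
```

```text
pics
{'t': 0.0, 'joints': [1.167, 0.264, -0.049, 1.259, 0.0, 1.415], 'qd': [-0.001, -0.001, -0.0, -0.002, -0.001, -0.0], 'joint_efforts': [0.0, -63.761, 38.457, 0.014, -0.0, -0.0], 'position': [129.157, 508.586, 238.828], 'eef_rot': [[-0.969, 0.246, -0.0], [0.246, 0.969, -0.001], [0.0, -0.001, -1.0]], 'wrist_force': [0.015, -0.293, -0.752], 'moment': [-0.013, -0.044, 0.022], 'finger_gap': 85.084}
scene {'vertical_fov': 46.8604, 'cx': 326.4736, 'cy': 198.7703, 'R': [[0.7004, -0.7135, 0.018], [-0.4589, -0.4696, -0.7543], [0.5466, 0.52, -0.6563]], 't': [-267.2421, 307.1146, 967.0551]}
top {'vertical_fov': 53.3944, 'cx': 324.4197, 'cy': 199.7799, 'R': [[-0.0026, -0.9999, -0.0143], [-0.9944, 0.0041, -0.1053], [0.1054, 0.0139, -0.9943]], 't': [102.3183, 458.6291, 994.3509]}
```

View pics/scene0.png

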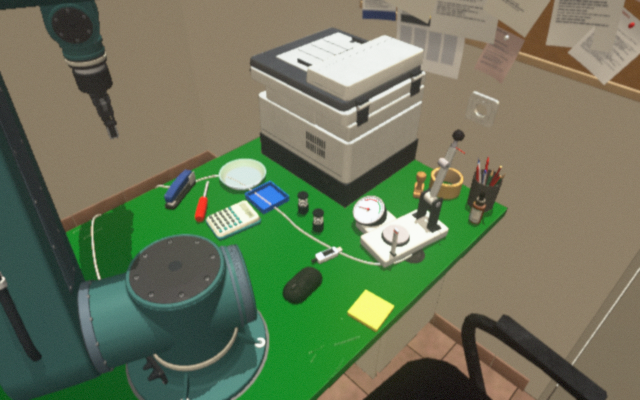

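View pics/top0.png

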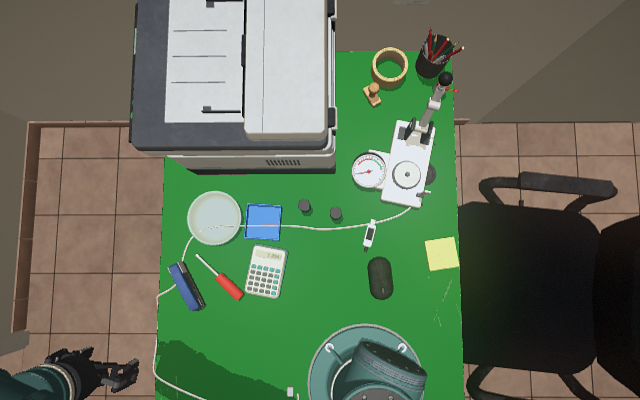

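```bash
cat > h.py <<'E'
import numpy as np, cv2
from rig import env
def cam(n):
    c=env.calibration(n); f=200/np.tan(np.radians(c["vertical_fov"])/2)
    return f,c["cx"],c["cy"],np.array(c["R"]),np.array(c["t"]).ravel()
def proj(n,X):
    f,cx,cy,R,t=cam(n); p=R@np.asarray(X,float)+t
    return np.array([cx+f*p[0]/p[2],cy+f*p[1]/p[2]])
def back(n,u,v,z):
    f,cx,cy,R,t=cam(n); d=R.T@np.array([(u-cx)/f,(v-cy)/f,1]); o=-R.T@t
    return o+d*(z-o[2])/d[2]
def tri(uvt,uvs):
    A=[];b=[]
    for n,(u,v) in(("top",uvt),("scene",uvs)):
        f,cx,cy,R,t=cam(n); d=R.T@np.array([(u-cx)/f,(v-cy)/f,1]); d/=np.linalg.norm(d); o=-R.T@t
        P=np.eye(3)-np.outer(d,d); A.append(P); b.append(P@o)
    A=np.vstack(A); b=np.hstack(b); x=np.linalg.lstsq(A,b,rcond=None)[0]
    return x,np.linalg.norm(A@x-b)
def crop(im,x0,y0,x1,y1,k,fn):
    cv2.imwrite(fn,cv2.resize(im[y0:y1,x0:x1],None,fx=k,fy=k,interpolation=cv2.INTER_CUBIC))
E
python3 - <<'E'
from h import *
t=cv2.imread("pics/top0.png"); s=cv2.imread("pics/scene0.png")
crop(t,340,60,470,220,3.75,"pics/t_tester.png")
crop(t,180,170,350,310,4.5,"pics/t_left.png")
crop(s,340,120,470,280,3.75,"pics/s_tester.png")
crop(s,190,150,350,260,4.5,"pics/s_left.png")
for y in(508.,):print(proj("top",[129.2,508.6,247]),proj("scene",[129.2,508.6,231]))
E
```

```text
[112.4547322  358.05599049] [111.6855958  132.49360661]
```

View pics/t_tester.png

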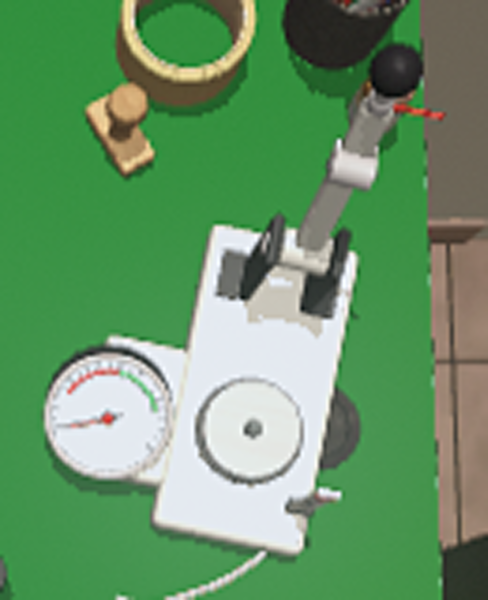

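View pics/t_left.png

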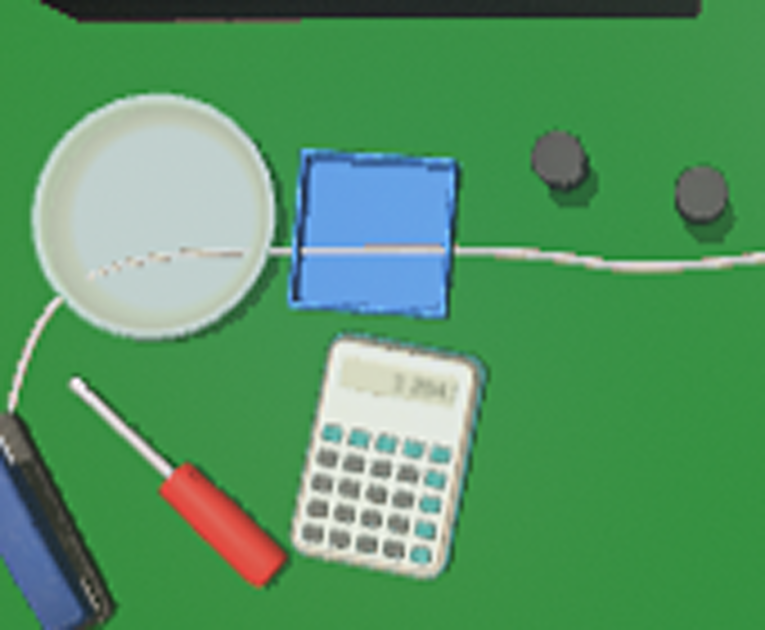

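View pics/s_tester.png

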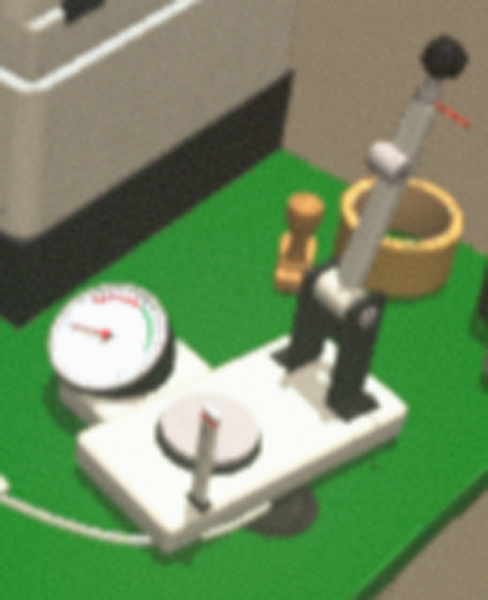

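View pics/s_left.png

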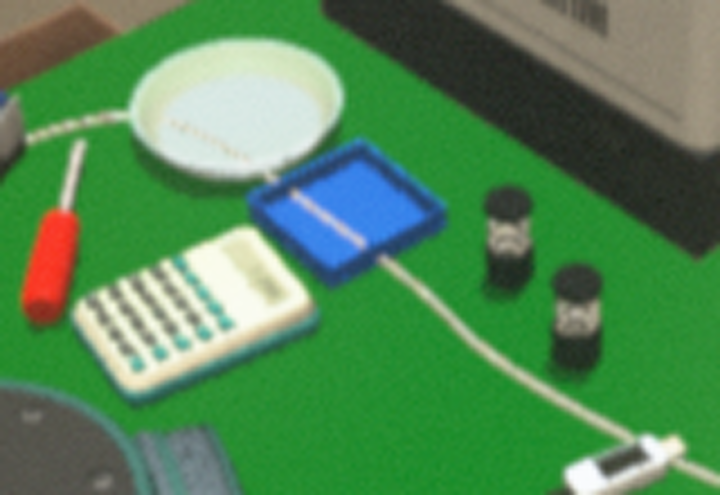

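```bash
python3 - <<'E'
from h import *
t=cv2.imread("pics/top0.png"); s=cv2.imread("pics/scene0.png")
def blobs(im,roi,f,name,k=4,amin=100):
    x0,y0,x1,y1=roi; c=cv2.resize(im[y0:y1,x0:x1],None,fx=k,fy=k,interpolation=cv2.INTER_CUBIC)
    m=f(c.astype(int)).astype(np.uint8)
    cs,_=cv2.findContours(m,cv2.RETR_EXTERNAL,cv2.CHAIN_APPROX_NONE)
    for q in cs:
        a=cv2.contourArea(q)
        if a<amin*1: continue
        e=cv2.fitEllipse(cv2.convexHull(q)); mr=cv2.minAreaRect(q)
        ctr=(np.array(e[0])+.5)/k-.5+[x0,y0]; mc=(np.array(mr[0])+.5)/k-.5+[x0,y0]
        print(name,a/k/k,"ell",ctr.round(2),np.round(np.array(e[1])/k,1),round(e[2]),"rect",mc.round(2),np.round(np.array(mr[1])/k,1),round(mr[2],1))
nong=lambda c:(c[...,1]-np.maximum(c[...,0],c[...,2])<12)&(c[...,1]>50)
blobs(t,(295,192,350,226),lambda c:(c[...,1]-c[...,2]<25)&(c[...,1]>50),"sp_top",amin=300)
blobs(t,(238,198,290,246),lambda c:(c[...,0]-c[...,2]>50),"tray",amin=300)
blobs(t,(182,185,245,250),lambda c:(c[...,2]>120),"dish",amin=1000)
E
```

```text
sp_top 110.15625 ell [335.33 212.94] [11.5 12.7] 8 rect [335.5 213. ] [12.2 11.2] 90.0
sp_top 113.875 ell [303.98 205.39] [11.7 13.5] 146 rect [303.83 205.52] [13.2 11.4] 63.4
tray 1258.96875 ell [262.04 222.17] [45.5 49.1] 6 rect [262.16 221.39] [36.2 36.3] 3.9
dish 2333.8125 ell [210.21 221.48] [53.6 70.7] 51 rect [211.35 217.94] [54.3 63.1] 81.0
```

```bash
python3 - <<'E'
from h import *
t=cv2.imread("pics/top0.png"); s=cv2.imread("pics/scene0.png")
crop(t,385,145,435,205,10,"pics/t_plate.png")
crop(s,370,205,420,265,10,"pics/s_plate.png")
crop(s,285,180,340,240,10,"pics/s_spr.png")
crop(t,295,190,350,225,10,"pics/t_spr.png")
E
```

```text
(no output)
```

View pics/t_plate.png

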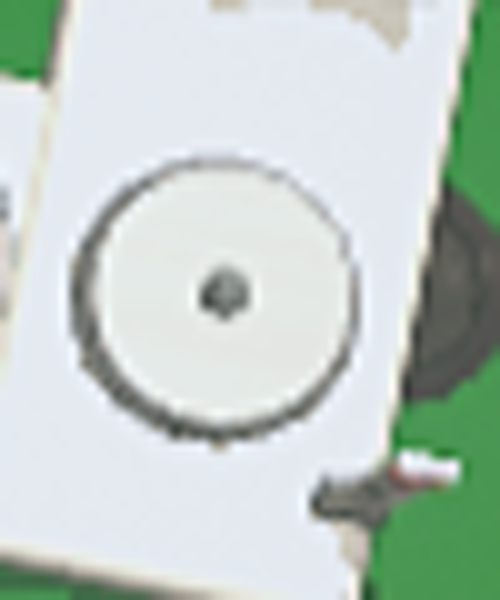

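View pics/s_plate.png

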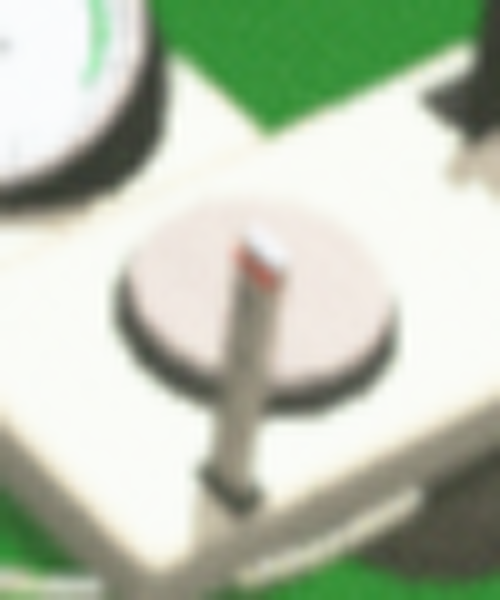

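View pics/s_spr.png

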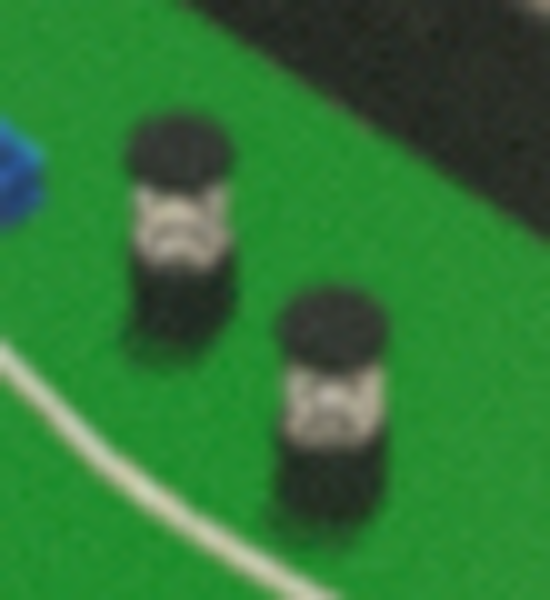

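View pics/t_spr.png

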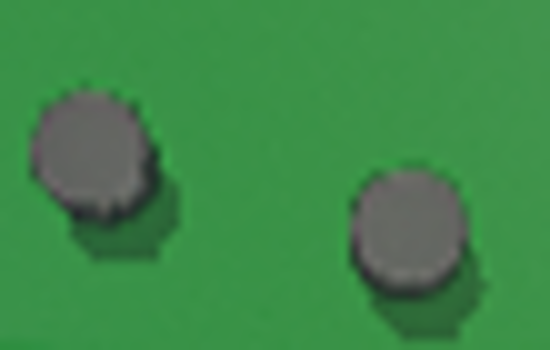

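```bash
python3 - <<'E'
from h import *
np.set_printoptions(precision=1,suppress=True)
q=lambda u,v,x0,y0,k:((u+.5)/k-.5+x0,(v+.5)/k-.5+y0)
A=q(90,152,295,190,10);B=q(409,227,295,190,10)
As=q(180,146,285,180,10);Bs=q(333,321,285,180,10)
for n,a,b in(("A",A,As),("B",B,Bs)):
    print(n,back("top",*a,62),back("scene",*b,62),tri(a,b))
P=q(224,293,385,145,10) # stub tip
Ps=q(263,297,370,205,10) # plate top ellipse centre
print("stub",back("top",*P,53),"plate",back("top",*q(226,296,385,145,10),44),back("scene",*Ps,44))
K=q(396,70,340,60,3.75);Ks=q(443,58,340,120,3.75)
print("knob",tri(K,Ks))
# marks: strip top
print("strip",tri(q(425,468,385,145,10),q(265,245,370,205,10)))
# base corners top z=32
for u,v in((214,226),(357,253),(153,521),(302,552)):
    print("corner",back("top",*q(u,v,340,60,3.75),32))
print("tray",back("top",262.1,221.8,18),back("top",262,221.5,0)); 
print("dish",back("top",*q(154,216,180,170,4.5),22),)
E
```

```text
A [442.9 151.8  62. ] [440.8 150.2  62. ] (array([442.9, 152.1,  59.5]), np.float64(0.39303544611377944))
B [424.1  73.2  62. ] [421.2  71.8  62. ] (array([423.8,  73.6,  59.2]), np.float64(0.8448572356182316))
stub [ 520.4 -106.3   53. ] plate [ 521.2 -108.5   44. ] [ 516.3 -111.5   44. ]
knob (array([ 669.5, -139.8,  283.8]), np.float64(1.5192624972529303))
strip (array([ 468. , -139.5,  115.9]), np.float64(0.2818942415618967))
corner [665.8 -87.3  32. ]
corner [ 646.  -185.2   32. ]
corner [460.7 -41.7  32. ]
corner [ 439.3 -141.7   32. ]
tray [403.4 261.3  18. ] [405.1 264.6   0. ]
dish [414.4 385.   22. ]
```

```bash
python3 -m crank '-1 -0.393 -0.349 0.06 0 0 -47;-1 -0.393 -0.349 0.06 0 0 -47;-1 -0.393 -0.349 0.06 0 0 -47;-1 -0.393 -0.349 0.06 0 0 -47;-1 -0.393 -0.349 0.06 0 0 -47;-1 -0.393 -0.349 0.06 0 0 -47;-1 -0.393 -0.349 0.06 0 0 -47;-1 -0.393 -0.349 0.06 0 0 -47' 40
```

```text
t: 0.77
position: [294.3, 266.9, 206.0]
eef_rot: [[-0.838, -0.546, 0.0], [-0.546, 0.838, 0.0], [-0.0, 0.0, -1.0]]
wrist_force: [1.7, 0.6, 1.1]
finger_gap: 85.7
```

```bash
python3 -m crank '-1 -0.003 -0.233 0.08 0 0 0;-1 -0.003 -0.233 0.08 0 0 0;-1 -0.003 -0.233 0.08 0 0 0;-1 -0.003 -0.233 0.08 0 0 0;-1 -0.003 -0.233 0.08 0 0 0;-1 -0.003 -0.233 0.08 0 0 0;-1 -0.003 -0.233 0.08 0 0 0;-1 -0.003 -0.233 0.08 0 0 0' 40; python3 -c "
from h import *
t=env.read_camera('top');s=env.read_camera('scene')
crop(t,270,160,400,260,6,'pics/t1.png');crop(s,270,120,400,245,4.8,'pics/s1.png');print(env.sense()['position'])"
```

```text
t: 1.43
position: [422.8, 72.1, 125.3]
eef_rot: [[-0.843, -0.538, -0.002], [-0.538, 0.843, 0.0], [0.002, 0.001, -1.0]]
wrist_force: [-0.5, -0.0, 0.4]
finger_gap: 85.3
[422.21149951  73.79535676 126.07934201]
```

View pics/t1.png

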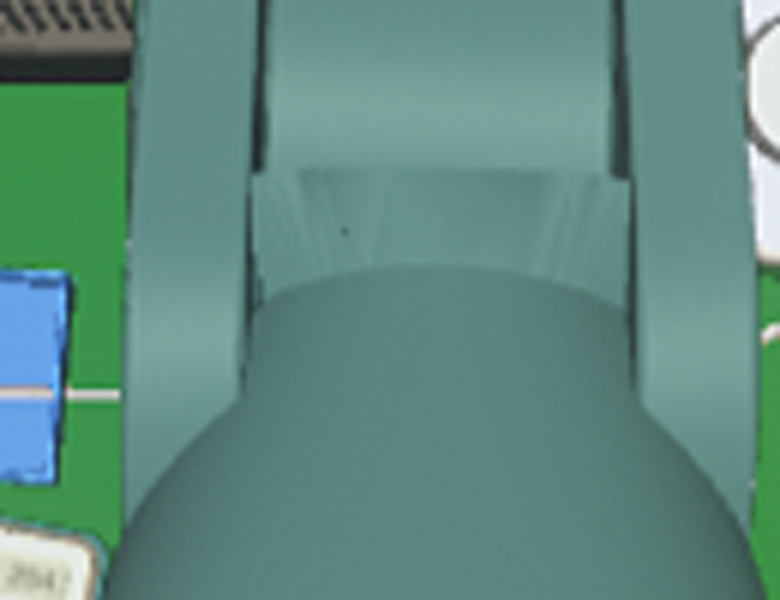

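View pics/s1.png

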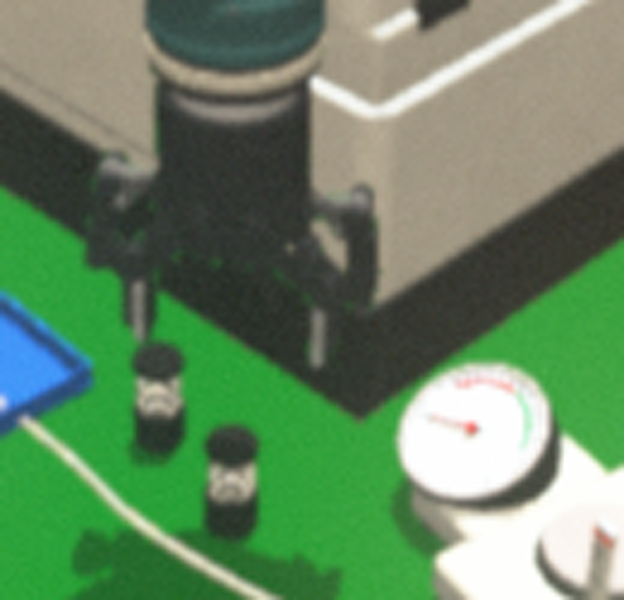

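```bash
python3 -c "
from h import *
p=env.sense()['position']
for dz in (-8,5): print(proj('scene',p+np.array([0,0,dz])), (228.5+.5)/4.8-.5+270,(351+.5)/4.8-.5+120)
print(proj('scene',[424,73.3,62]),(232+.5)/4.8-.5+270)
for d in ([10,0,0],[0,10,0]): print(proj('scene',np.array([424,73.3,62])+d))
"
```

```text
[317.69414558 194.64242326] 317.2083333333333 192.72916666666669
[317.72300513 190.67750879] 317.2083333333333 192.72916666666669
[318.19936755 210.86326153] 317.9375
[320.92688532 209.04578292]
[315.49443995 209.00722195]
```

```bash
python3 -m crank '-1 0 -0.001 0.04 0 0 0;-1 0 -0.001 0.08 0 0 0;-1 0 -0.001 0.1 0 0 0;-1 0 -0.001 0.11 0 0 0;-1 0 -0.001 0.112 0 0 0;-1 0 -0.001 0.112 0 0 0;-1 0 -0.001 0.112 0 0 0' 40
```

```text
t: 2.12
position: [423.5, 73.3, 15.0]
eef_rot: [[-0.84, -0.542, 0.001], [-0.542, 0.84, 0.0], [-0.001, -0.001, -1.0]]
wrist_force: [0.1, -0.0, 0.7]
finger_gap: 85.5
```

```bash
python3 -m crank '-0.2 0 0 0.004 0 0 0;0 0 0 0.004 0 0 0;0.2 0 0 0.004 0 0 0;0.3 0 0 0.004 0 0 0;0.6 0 0 0.004 0 0 0;1 0 0 0.004 0 0 0;1 0 0 0.004 0 0 0;1 0 0 0.004 0 0 0' 40;python3 -c "
from h import *
s=env.read_camera('scene')
crop(s,270,120,400,245,4.8,'pics/s2.png');print(env.sense()['position'])"
```

```text
t: 2.78
position: [423.4, 72.7, 10.5]
eef_rot: [[-0.841, -0.541, 0.001], [-0.541, 0.841, -0.0], [-0.0, -0.0, -1.0]]
wrist_force: [-1.6, -0.4, 7.9]
finger_gap: 28.9
[423.36013692  72.67929965  10.48450841]
```

View pics/s2.png

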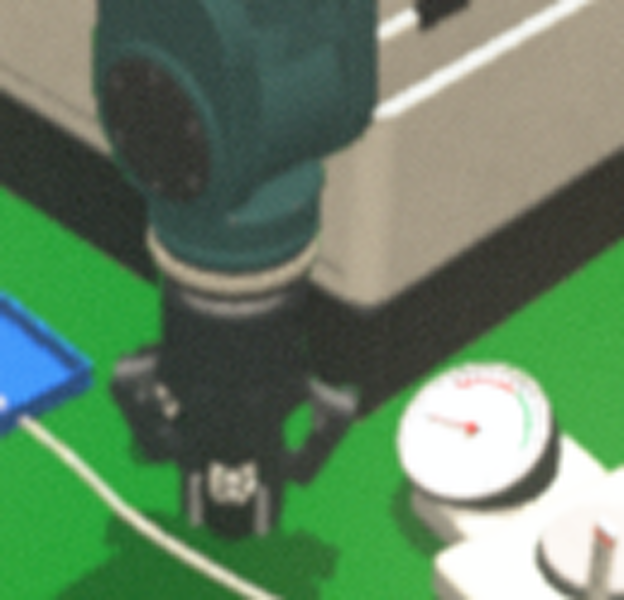

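```bash
python3 -m crank '1 0 0 -0.01 0 0 0;1 0 0 -0.03 0 0 0;1 0 0 -0.07 0 0 0;1 0 0 -0.11 0 0 0;1 0.003 -0.03 -0.14 0 0 0;1 0.006 -0.07 -0.14 0 0 0;1 0.009 -0.11 -0.14 0 0 0;1 0.012 -0.15 -0.14 0 0 0' 40; python3 -m crank '1 0.003 -0.035 0 0 0 0;1 0.004 -0.048 0 0 0 0;1 0.004 -0.054 0 0 0 0;1 0.004 -0.054 0.01 0 0 0;1 0.004 -0.054 0.01 0 0 0'
```

```text
t: 3.5
position: [495.1, -61.7, 151.0]
eef_rot: [[-0.841, -0.541, 0.002], [-0.541, 0.841, -0.0], [-0.001, -0.001, -1.0]]
wrist_force: [0.8, 1.5, 0.1]
finger_gap: 28.7
t: 3.92
position: [519.1, -106.7, 138.9]
eef_rot: [[-0.841, -0.541, -0.002], [-0.541, 0.841, 0.001], [0.001, 0.002, -1.0]]
wrist_force: [-0.3, 0.8, -0.8]
finger_gap: 28.7
```

```bash
python3 -c "
from h import *
t=env.read_camera('top');s=env.read_camera('scene')
crop(t,340,120,470,240,6,'pics/t3.png');crop(s,340,130,470,270,5,'pics/s3.png');print(env.sense()['position'])
print(proj('scene',[521,-107.5,44]),proj('scene',env.sense()['position']+np.array([0,0,-10.5])))"
```

```text
[ 519.31952495 -106.43765896  140.1046902 ]
[395.74321755 232.50244918] [399.10757683 207.50059894]
```

View pics/t3.png

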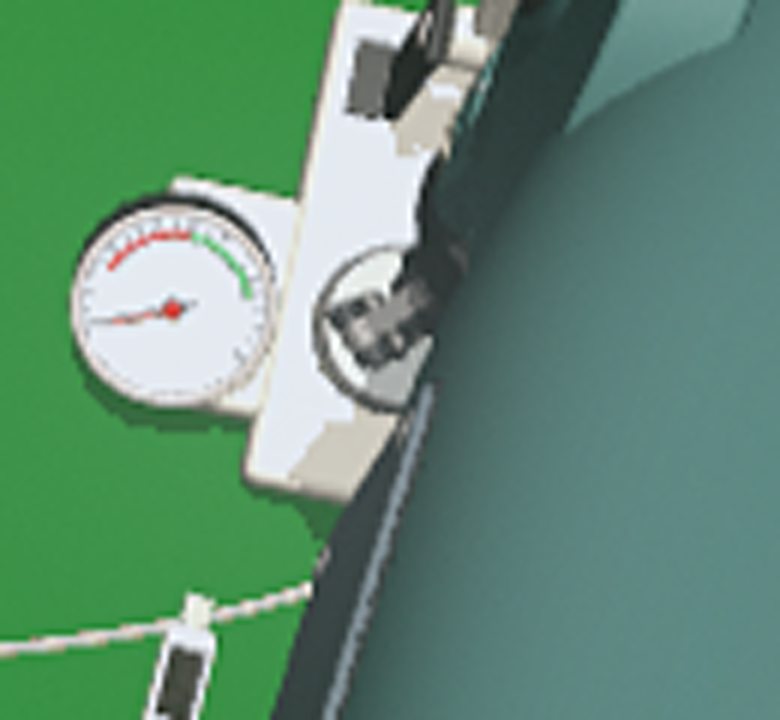

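View pics/s3.png

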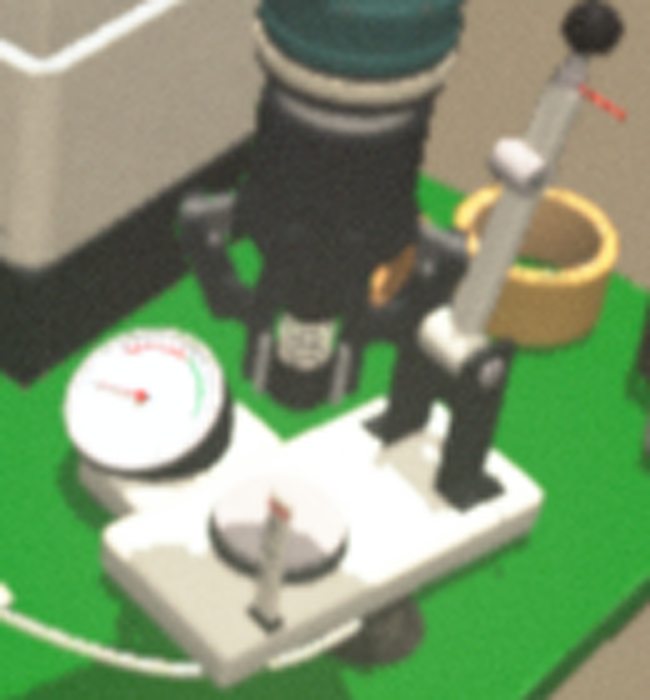

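```bash
cat > fit.py <<'E'
from h import *
from scipy.optimize import minimize
def pr(n,X):
    f,cx,cy,R,t=cam(n); p=X@R.T+t
    return cx+f*p[:,0]/p[:,2],cy+f*p[:,1]/p[:,2]
def fitc(n,g,x0,r,z,sgn=1,arc=None,d=2.0,span=6):
    a=np.radians(np.arange(0,360,3)) if arc is None else np.radians(arc)
    best=None
    def val(c,r,z):
        def smp(rr):
            X=np.c_[c[0]+rr*np.cos(a),c[1]+rr*np.sin(a),np.full(len(a),z)]
            u,v=pr(n,X); return cv2.remap(g,u.astype(np.float32)[None],v.astype(np.float32)[None],cv2.INTER_LINEAR)[0]
        return sgn*np.mean(np.clip(sgn*(smp(r-d)-smp(r+d)),-60,60)*sgn)
    G=[(val((x0[0]+i,x0[1]+j),r,z),i,j) for i in np.arange(-span,span+.1,.5) for j in np.arange(-span,span+.1,.5)]
    b=sorted(G,reverse=True)[:6]
    return [(round(v,1),x0[0]+i,x0[1]+j) for v,i,j in b]
E
python3 - <<'E'
from fit import *
t=cv2.imread("pics/top0.png"); s=cv2.imread("pics/scene0.png")
gt=cv2.cvtColor(t,cv2.COLOR_BGR2GRAY).astype(np.float32);gs=cv2.cvtColor(s,cv2.COLOR_BGR2GRAY).astype(np.float32)
for r in (31,32,33,34): print(r,"top",fitc("top",gt,(521,-107.5),r,44)[:3])
print("base-plate")
# scene: use near arc excluding strip
for r in (32,33): print(r,"scene",fitc("scene",gs,(521,-107.5),r,44)[:3])
# stub
for r in (3,4,5,6): print(r,"stub dark",fitc("top",255-gt,(521,-107.5),r,50,d=1.5)[:2])
# springs
gg=(t[...,1].astype(np.float32)-t[...,2]);gss=(s[...,1].astype(np.float32)-s[...,2])
print("B top",fitc("top",255-gg,(424,73),15,62)[:3]); print("B scene",fitc("scene",255-gss,(422,72),15,62,arc=np.arange(-45,135,3))[:3])
E
```

```text
31 top [(np.float32(52.0), np.float64(522.0), np.float64(-107.5)), (np.float32(51.5), np.float64(521.5), np.float64(-107.5)), (np.float32(50.8), np.float64(521.5), np.float64(-108.0))]
32 top [(np.float32(53.1), np.float64(521.0), np.float64(-107.0)), (np.float32(52.9), np.float64(521.0), np.float64(-107.5)), (np.float32(52.8), np.float64(521.5), np.float64(-107.0))]Traceback (most recent call last):
  File "<stdin>", line 4, in <module>
  File "fit.py", line 14, in fitc
    G=[(val((x0[0]+i,x0[1]+j),r,z),i,j) for i in np.arange(-span,span+.1,.5) for j in np.arange(-span,span+.1,.5)]
        ~~~^^^^^^^^^^^^^^^^^^^^^^^
  File "fit.py", line 13, in val
    return sgn*np.mean(np.clip(sgn*(smp(r-d)-smp(r+d)),-60,60)*sgn)
                                             ~~~^^^^^
  File "fit.py", line 12, in smp
    u,v=pr(n,X); return cv2.remap(g,u.astype(np.float32)[None],v.astype(np.float32)[None],cv2.INTER_LINEAR)[0]
        ~~^^^^^
  File "fit.py", line 4, in pr
    f,cx,cy,R,t=cam(n); p=X@R.T+t
                ~~~^^^
  File "h.py", line 4, in cam
    c=env.calibration(n); f=200/np.tan(np.radians(c["vertical_fov"])/2)
ValueError: time passes only in moves, steps and waits
```

```bash
sed -i 's/^def cam(n)/import functools\n@functools.lru_cache(None)\ndef cam(n)/' h.py
cat > f1.py <<'E'
from fit import *
t=cv2.imread("pics/top0.png"); s=cv2.imread("pics/scene0.png")
P=lambda *a:print(a[0],[tuple(float(round(x,1)) for x in q) for q in a[1]])
gt=cv2.cvtColor(t,cv2.COLOR_BGR2GRAY).astype(np.float32);gs=cv2.cvtColor(s,cv2.COLOR_BGR2GRAY).astype(np.float32)
for r in (31,33): P("top",fitc("top",gt,(521,-107.5),r,44)[:3])
for r in (31,32,33): P("scene",fitc("scene",gs,(521,-107.5),r,44)[:3])
for r in (3,4,6): P("stub dark",fitc("top",255-gt,(521,-107.5),r,50,d=1.5)[:2])
gg=(t[...,1].astype(np.float32)-t[...,2]);gss=(s[...,1].astype(np.float32)-s[...,2])
P("B top",fitc("top",255-gg,(424,73),15,62)[:3]); P("B scene",fitc("scene",255-gss,(422,72),15,62,arc=np.arange(-45,135,3))[:3])
E
python3 f1.py
```

```text
top [(52.0, 522.0, -107.5), (51.5, 521.5, -107.5), (50.79999923706055, 521.5, -108.0)]
top [(51.900001525878906, 520.5, -106.5), (51.099998474121094, 521.0, -106.5), (50.400001525878906, 520.5, -107.0)]
scene [(25.799999237060547, 515.0, -111.5), (25.700000762939453, 515.0, -111.0), (25.5, 515.0, -112.0)]
scene [(23.899999618530273, 515.5, -111.0), (23.899999618530273, 515.0, -111.0), (23.899999618530273, 515.5, -110.5)]
scene [(19.5, 517.5, -109.5), (19.5, 518.0, -109.0), (19.5, 517.0, -110.0)]
stub dark [(47.79999923706055, 519.0, -102.0), (47.29999923706055, 519.5, -102.0)]
stub dark [(46.099998474121094, 520.5, -103.0), (46.0, 520.0, -103.0)]
stub dark [(59.70000076293945, 521.0, -107.0), (59.70000076293945, 521.0, -107.5)]
B top [(55.29999923706055, 422.0, 73.5), (55.099998474121094, 422.5, 74.0), (55.099998474121094, 422.0, 74.0)]
B scene [(47.20000076293945, 420.0, 70.5), (47.099998474121094, 419.5, 70.5), (47.0, 420.0, 70.0)]
```

```bash
cat > f2.py <<'E'
from fit import *
print("scene cam at",-cam("scene")[3].T@cam("scene")[4],"top cam",-cam("top")[3].T@cam("top")[4])
s=env.read_camera('scene');p=env.sense()['position'];print(p)
gss=(s[...,1].astype(np.float32)-s[...,2])
P=lambda *a:print(a[0],[tuple(float(round(x,1)) for x in q) for q in a[1]])
z=p[2]-10.5
for arc in (np.arange(205,250,3),np.arange(195,260,3)):
  for d in (1.5,2.5): P("held",fitc("scene",255-gss,(p[0],p[1]),15,z,arc=arc,d=d)[:4])
s0=cv2.imread("pics/scene0.png");g0=(s0[...,1].astype(np.float32)-s0[...,2])
P("B0 bottom",fitc("scene",255-g0,(422,72),15,0,arc=np.arange(195,260,3))[:4])
P("A0 bottom",fitc("scene",255-g0,(442,151),15,0,arc=np.arange(195,260,3))[:4])
E
python3 f2.py
```

```text
scene cam at [-200.48818884 -549.35972989  871.17259528] top cam [ 351.58506175   86.56480527 1038.47859539]
[ 519.61129749 -106.54532071  140.43755239]
held [(37.70000076293945, 519.1, -106.0), (37.70000076293945, 518.6, -105.5), (37.70000076293945, 518.1, -105.0), (37.5, 519.6, -106.5)]
held [(56.0, 519.6, -105.5), (56.0, 519.1, -105.5), (56.0, 519.6, -106.0), (55.900001525878906, 519.1, -105.0)]
held [(36.599998474121094, 519.6, -106.5), (36.599998474121094, 519.1, -106.0), (36.599998474121094, 520.1, -107.0), (36.5, 518.6, -105.5)]
held [(55.599998474121094, 519.6, -105.5), (55.599998474121094, 520.1, -106.0), (55.599998474121094, 519.6, -106.0), (55.5, 519.1, -105.5)]
B0 bottom [(25.600000381469727, 426.0, 71.0), (25.600000381469727, 426.5, 71.0), (25.600000381469727, 426.0, 71.5), (25.600000381469727, 427.0, 71.0)]
A0 bottom [(24.799999237060547, 444.5, 151.5), (24.799999237060547, 445.0, 151.0), (24.700000762939453, 444.5, 151.0), (24.700000762939453, 445.0, 151.5)]
```

```bash
cat > f3.py <<'E'
from fit import *
s=cv2.imread("pics/scene0.png").astype(np.float32)
print(s[228,396],s[222,384:402,1],s[212:224,396,1])
# sub-pixel: along radial profiles detect edge for far arc (bright outside) & near arc (dark outside)
g=s[...,1]
def prof(c,ang,rs,z=44):
    X=np.c_[c[0]+rs*np.cos(ang),c[1]+rs*np.sin(ang),np.full(len(rs),z)]
    u,v=pr("scene",X);return cv2.remap(g,u.astype(np.float32)[None],v.astype(np.float32)[None],cv2.INTER_LINEAR)[0]
rs=np.arange(25,42,1.0)
for a in range(0,360,20): print(a,prof((519,-108.5),np.radians(a),rs).round().astype(int))
E
python3 f3.py
```

```text
[242. 242. 244.] [216. 247. 250. 249. 249. 248. 249. 250. 250. 251. 251. 252. 251. 251.
 251. 251. 251. 251.] [145. 147. 146. 145. 150. 166. 206. 239. 249. 251. 251. 251.]
0 [233 233 234 235 236 238 240 242 245 247 249 250 251 251 251 252 252]
20 [234 235 235 236 237 239 241 243 245 246 248 249 250 250 251 251 251]
40 [234 234 234 235 236 238 240 243 245 246 248 249 250 251 251 252 252]
60 [230 231 232 234 236 237 240 242 244 246 247 248 249 250 250 249 249]
80 [231 231 232 233 235 238 241 243 246 247 249 249 249 248 247 246 246]
100 [229 229 230 230 232 234 237 241 245 247 249 250 251 251 250 249 248]
120 [231 231 231 231 230 229 226 223 225 227 233 240 248 250 251 251 251]
140 [230 231 231 228 224 217 199 182 162 144 133 153 176 198 223 245 248]
160 [231 230 228 226 219 209 198 179 159 138 120 105  96 106 119 139 171]
180 [233 232 230 227 223 215 202 184 168 151 135 119 105  95  89  94 105]
200 [155 158 161 162 162 162 158 152 143 134 126 118 109 100  99  98  97]
220 [165 166 166 166 163 162 160 156 151 146 142 139 134 130 124 119 113]
240 [230 228 227 225 218 207 194 179 162 145 127 114 104  96  89  94 101]
260 [233 232 231 229 226 216 202 185 166 146 128 112 101  98 110 131 157]
280 [233 232 232 230 228 220 204 186 163 138 117 135 156 182 210 234 247]
300 [233 234 234 233 233 228 222 217 211 207 223 238 247 249 251 251 252]
320 [234 235 235 236 236 238 241 244 246 248 250 251 252 252 251 251 251]
340 [233 234 234 235 237 239 241 244 246 249 250 251 251 251 251 251 251]
```

```bash
python3 -m crank '1 -0.0014 -0.0013 0.02 0 0 0;1 -0.0014 -0.0013 0.04 0 0 0;1 -0.0014 -0.0013 0.06 0 0 0;1 -0.0014 -0.0013 0.068 0 0 0;1 -0.0014 -0.0013 0.071 0 0 0;1 -0.0014 -0.0013 0.071 0 0 0;1 -0.0014 -0.0013 0.071 0 0 0'; python3 -c "
from h import *
s=env.read_camera('scene');t=env.read_camera('top')
cv2.imwrite('pics/s4full.png',s)
crop(s,370,190,430,265,8,'pics/s4.png');crop(t,340,120,470,240,6,'pics/t4.png');print(env.sense()['position'],env.sense()['wrist_force'])"
```

```text
t: 4.65
position: [522.4, -107.8, 70.1]
eef_rot: [[-0.841, -0.541, 0.001], [-0.541, 0.841, -0.0], [-0.001, -0.001, -1.0]]
wrist_force: [-0.1, -0.5, -0.2]
finger_gap: 28.8
[ 522.55746684 -107.98525228   70.1672095 ] [ 0.08465815 -1.02248176 -0.37707116]
```

View pics/s4.png

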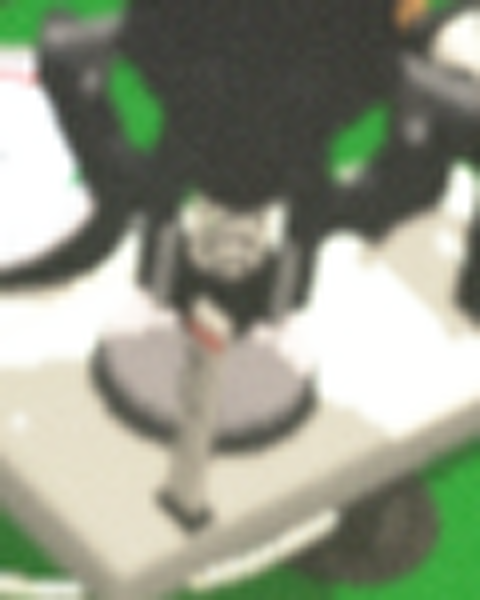

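View pics/t4.png

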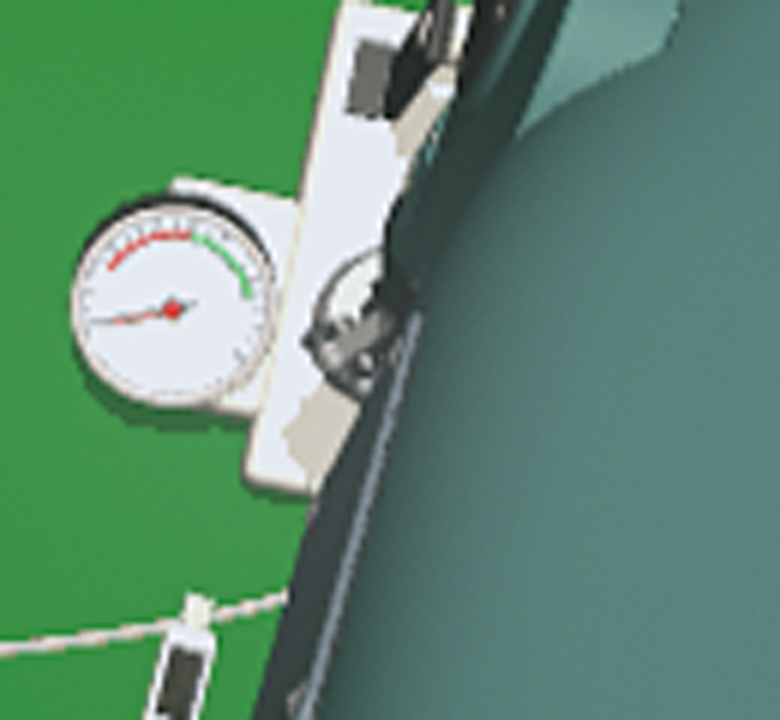

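```bash
python3 -m crank '1 0.0002 0.0013 0 0 0 0;1 0.0002 0.0013 0.002 0 0 0;1 0.0002 0.0013 0.004 0 0 0;1 0.0002 0.0013 0.006 0 0 0;1 0.0002 0.0013 0.008 0 0 0;1 0.0002 0.0013 0.008 0 0 0'
```

```text
t: 5.25
position: [520.8, -106.8, 60.6]
eef_rot: [[-0.841, -0.541, -0.001], [-0.541, 0.841, 0.0], [0.0, 0.001, -1.0]]
wrist_force: [0.3, -0.5, -1.3]
finger_gap: 29.4
```

```bash
python3 -m crank '1 0 0 0.001 0 0 0;1 0 0 0.002 0 0 0;1 0 0 0.003 0 0 0;1 0 0 0.003 0 0 0'
```

```text
t: 5.58
position: [521.0, -106.9, 57.9]
eef_rot: [[-0.841, -0.541, -0.0], [-0.541, 0.841, 0.0], [0.0, 0.0, -1.0]]
wrist_force: [0.4, -0.1, -1.2]
finger_gap: 28.8
```

```bash
python3 -m crank '1 0 0 0.0007 0 0 0;1 0 0 0.0014 0 0 0;1 0 0 0.002 0 0 0;1 0 0 0.002 0 0 0'; python3 -m crank '1 0 0 0.0005 0 0 0;1 0 0 0.001 0 0 0;1 0 0 0.001 0 0 0'; python3 -c "
from h import *
t=env.read_camera('top');print(env.sense()['position'],env.sense()['wrist_force'])
crop(t,345,145,400,200,10,'pics/t5.png')"
```

```text
t: 5.92
position: [521.1, -106.9, 56.0]
eef_rot: [[-0.841, -0.541, -0.0], [-0.541, 0.841, 0.0], [0.0, 0.0, -1.0]]
wrist_force: [-0.4, -0.3, -0.7]
finger_gap: 28.7
t: 6.17
position: [521.1, -106.9, 55.1]
eef_rot: [[-0.841, -0.541, 0.0], [-0.541, 0.841, 0.0], [-0.0, -0.0, -1.0]]
wrist_force: [-0.1, 0.6, -0.6]
finger_gap: 29.0
[ 521.10829802 -106.85707505   55.09376055] [-0.18632548  0.6189325  -0.56236474]
```

View pics/t5.png

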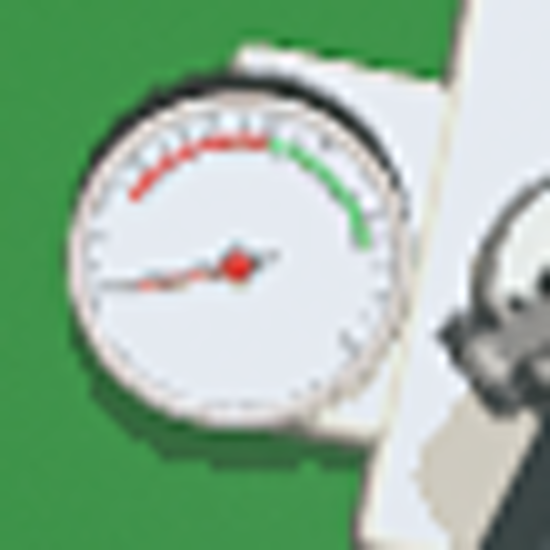

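```bash
python3 -m crank '1 0 0 0.0004 0 0 0;0.2 0 0 0.0004 0 0 0;0.1 0 0 0.0004 0 0 0;0 0 0 0.0004 0 0 0;-0.2 0 0 0.0004 0 0 0;-0.2 0 0 0.0004 0 0 0' 40; python3 -c "
from h import *
t=env.read_camera('top');s=env.read_camera('scene');print(env.sense()['position'],env.sense()['wrist_force'])
crop(t,345,145,400,200,10,'pics/t6.png');crop(s,360,190,430,265,8,'pics/s6.png')"
```

```text
t: 6.72
position: [521.1, -106.9, 54.7]
eef_rot: [[-0.841, -0.541, 0.0], [-0.541, 0.841, 0.0], [-0.0, -0.0, -1.0]]
wrist_force: [-0.6, -0.1, -0.3]
finger_gap: 51.2
[ 521.08670493 -106.89877823   54.725244  ] [-0.55404283  0.15512635  0.37179109]
```

View pics/t6.png

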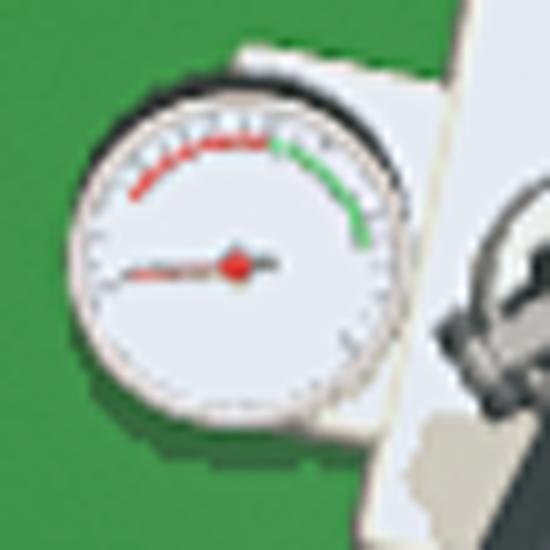

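View pics/s6.png

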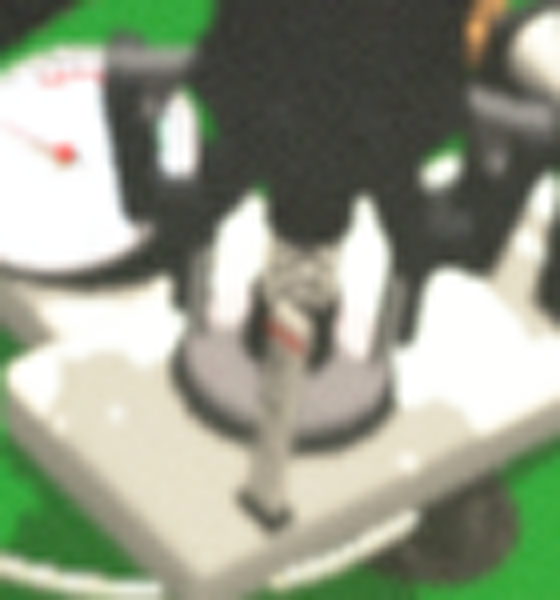

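```bash
python3 -m crank '-0.2 0 0 -0.02 0 0 0;-0.2 0 0 -0.06 0 0 0;-0.2 0 0 -0.1 0 0 0;-0.5 0 0 -0.14 0 0 7;-1 0 0 -0.18 0 0 14;-1 0 0 -0.22 0 0 21;-1 0 0 -0.26 0 0 28;-1 0 0 -0.275 0 0 35' 40; python3 -c "
from h import *
t=env.read_camera('top');s=env.read_camera('scene');print(env.sense()['position'],env.sense()['joints'])
crop(t,340,60,470,220,3.75,'pics/t7.png');crop(s,340,110,470,270,3.75,'pics/s7.png')"
```

```text
t: 7.48
position: [521.6, -107.0, 334.9]
eef_rot: [[-0.999, 0.045, 0.006], [0.045, 0.999, -0.002], [-0.006, -0.002, -1.0]]
wrist_force: [1.1, 0.7, -0.8]
finger_gap: 85.5
[ 522.00232746 -107.18705496  332.63262096] [-3.55500569e-01  2.65446002e-01  2.06129010e-01  1.50652294e+00
  1.10227617e-05 -3.11537514e-01]
```

View pics/t7.png

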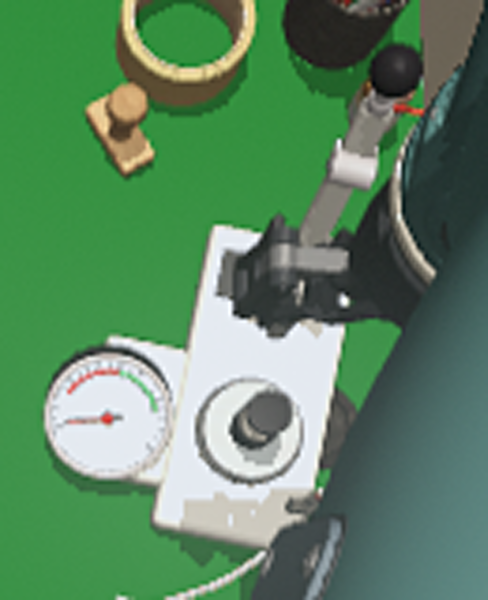

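View pics/s7.png

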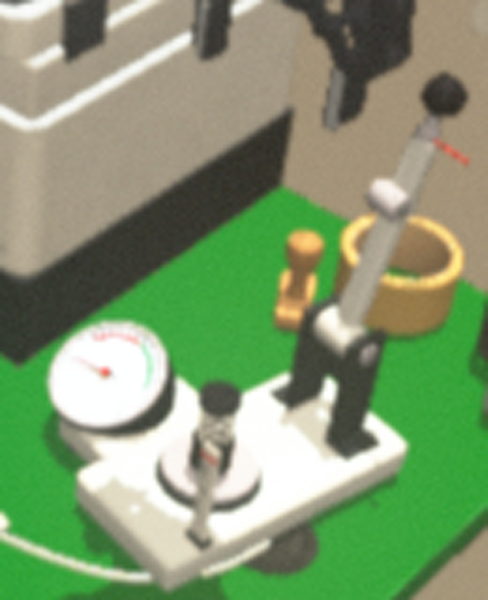

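```bash
python3 -m crank '-1 -0.04 -0.007 0 0 0 4;-1 -0.08 -0.014 0 0 0 9.5;-1 -0.12 -0.02 0 0 0 9.5;-1 -0.14 -0.024 0 0 0 9.5;-1 -0.148 -0.025 0 0 0 9.5;-1 -0.148 -0.025 0 0 0 9.5;-1 -0.148 -0.025 0 0 0 9.5' 40; python3 -c "
from h import *
t=env.read_camera('top');s=env.read_camera('scene');p=env.sense()['position'];print(p,env.sense()['joints'])
print('springtop',back('top',(270+.5)/3.75-.5+340,(408+.5)/3.75-.5+60,105.5))
print(proj('scene',p+np.array([0,0,-8])),proj('scene',[669,-139,284.5]))
crop(t,340,60,470,220,3.75,'pics/t8.png');crop(s,400,60,500,180,5,'pics/s8.png')"
```

```text
t: 8.17
position: [668.0, -137.7, 328.3]
eef_rot: [[-0.979, 0.202, -0.002], [0.202, 0.979, 0.001], [0.002, 0.0, -1.0]]
wrist_force: [0.0, 1.0, 1.0]
finger_gap: 85.0
[ 667.23856704 -137.47451966  329.82118756] [-3.22667683e-01  5.76205873e-01  7.09581302e-01  1.70442498e+00
 -1.52015427e-07 -1.18292485e-01]
springtop [ 524.34035115 -107.40257471  105.5       ]
[460.20518522 120.78034037] [457.84228113 134.63132865]
```

View pics/t8.png

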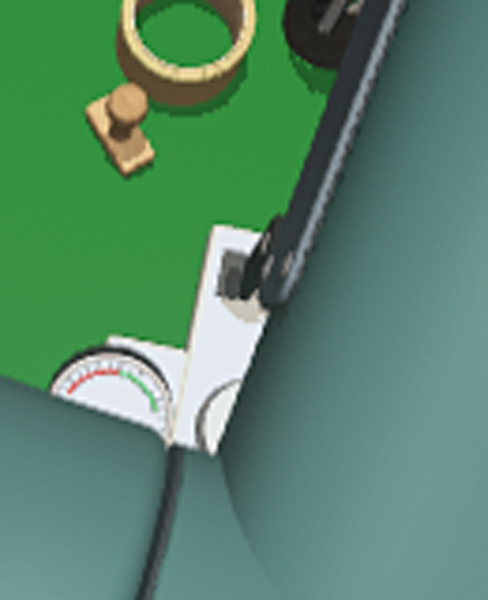

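View pics/s8.png

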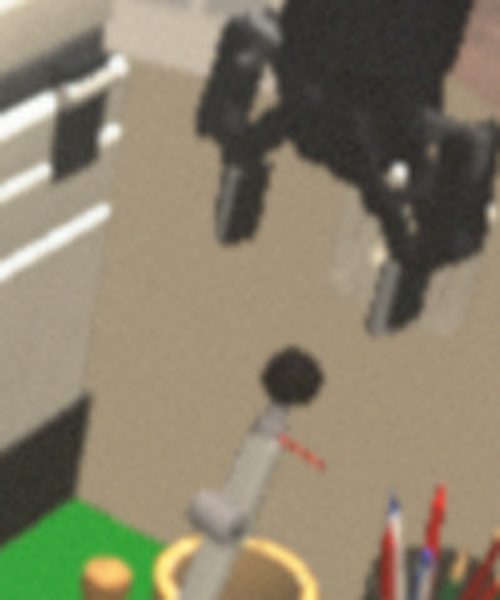

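```bash
python3 -m crank '-1 -0.0018 -0.0013 0.015 0 0 0;-1 -0.0018 -0.0013 0.035 0 0 0;-1 -0.0018 -0.0013 0.05 0 0 0;-1 -0.0018 -0.0013 0.055 0 0 0;-1 -0.0018 -0.0013 0.055 0 0 0' 25; python3 -m crank '0 0 0 0 0 0 0;0.2 0 0 0 0 0 0;0.3 0 0 0 0 0 0;0.3 0 0 0 0 0 0;0.5 0 0 0 0 0 0;0.5 0 0 0 0 0 0' 25;  python3 -c "
from h import *
s=env.read_camera('scene');p=env.sense()['position'];print(p)
crop(s,400,60,500,180,5,'pics/s9.png')"
```

```text
t: 8.68
position: [668.3, -139.0, 274.5]
eef_rot: [[-0.979, 0.203, -0.001], [0.203, 0.979, 0.0], [0.001, 0.0, -1.0]]
wrist_force: [-0.1, 0.5, -0.2]
finger_gap: 85.3
t: 9.18
position: [669.6, -139.8, 275.3]
eef_rot: [[-0.979, 0.204, 0.001], [0.204, 0.979, -0.001], [-0.001, -0.001, -1.0]]
wrist_force: [-1.0, -3.9, 4.2]
finger_gap: 26.0
[ 669.62126138 -139.86682254  275.3027102 ]
```

View pics/s9.png

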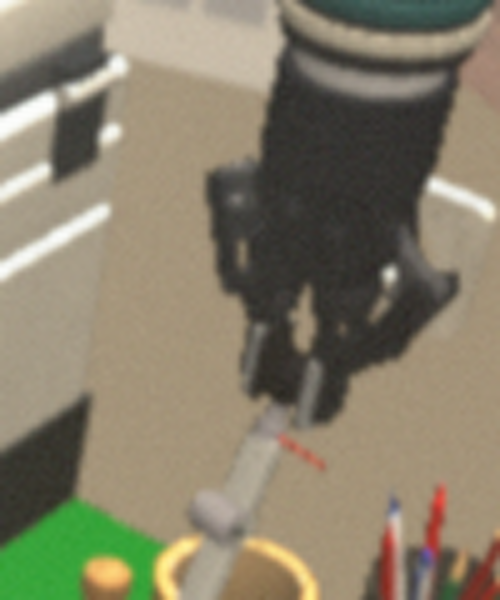

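```bash
python3 -m crank '0.5 0.0115 -0.0005 -0.0025 0 0 0;0.5 0.023 -0.0005 -0.0045 0 0 0;0.5 0.046 -0.0005 -0.006 0 0 0;0.5 0.062 -0.0004 -0.0053 0 0 0;0.5 0.077 -0.0003 -0.0034 0 0 0;0.5 0.09 -0.0002 -0.0006 0 0 0;0.5 0.103 -0.0001 0.0032 0 0 0;0.5 0.103 0 0.0032 0 0 0'; python3 -c "
from h import *
s=env.read_camera('scene');p=env.sense()['position'];print(p,env.sense()['wrist_force'])
crop(s,340,60,500,270,3.5,'pics/s10.png')"
```

```text
t: 9.9
position: [567.0, -117.5, 271.5]
eef_rot: [[-0.979, 0.204, -0.001], [0.204, 0.979, 0.001], [0.001, 0.001, -1.0]]
wrist_force: [0.1, 2.1, -0.3]
finger_gap: 26.2
[ 568.0661273  -117.78429094  271.77445415] [0.79870501 3.31838269 3.614303  ]
```

View pics/s10.png

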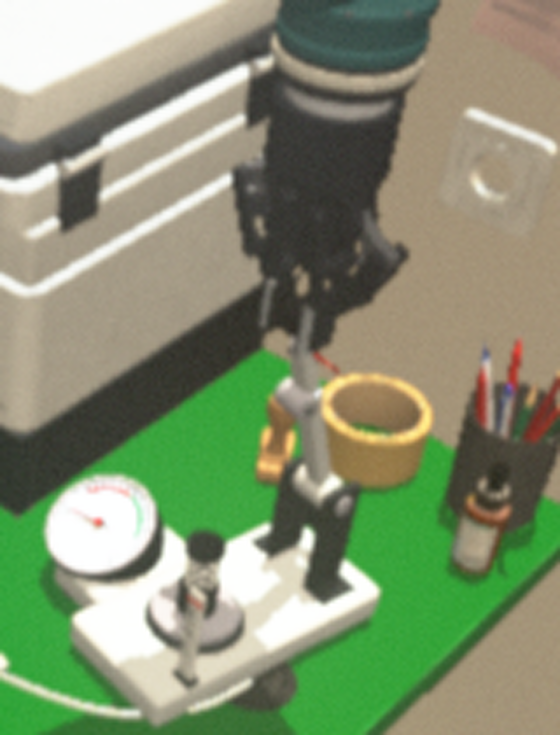

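```bash
python3 -m crank '0.5 0.0125 0.0004 0.005 0 0 0;0.5 0.025 0.0006 0.0104 0 0 0;0.5 0.048 0.0008 0.0244 0 0 0;0.5 0.0686 0.001 0.0417 0 0 0;0.5 0.0865 0.001 0.0618 0 0 0;0.5 0.1012 0.001 0.0845 0 0 0;0.5 0.109 0.001 0.1007 0 0 0;0.5 0.109 0.001 0.1007 0 0 0'; python3 -c "
from h import *
s=env.read_camera('scene');p=env.sense()['position'];print(p,env.sense()['wrist_force'])
crop(s,340,110,470,270,3.75,'pics/s11.png')"
```

```text
t: 10.62
position: [460.2, -94.1, 168.6]
eef_rot: [[-0.979, 0.204, -0.004], [0.204, 0.979, 0.002], [0.005, 0.002, -1.0]]
wrist_force: [-7.3, 7.6, 3.5]
finger_gap: 26.2
[460.84101425 -94.28247243 170.05275758] [-10.46182203   8.26387342   5.46465272]
```

View pics/s11.png

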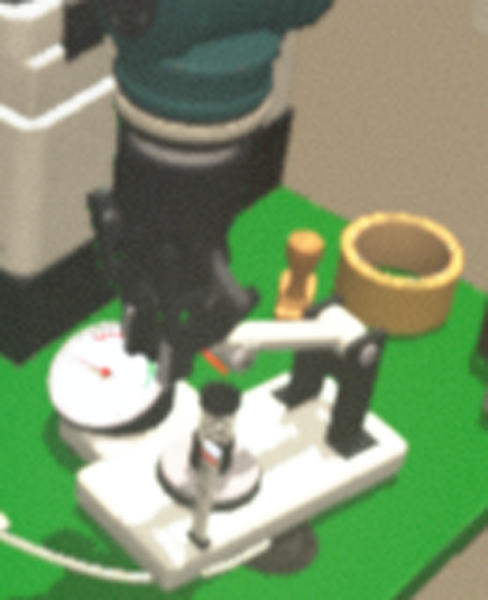

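```bash
python3 -m crank '0.5 0.0015 0.0012 -0.0006 0 0 0;0.5 0.0015 0.0012 -0.0006 0 0 0;0.5 0.0015 0.0012 -0.0006 0 0 0'
```

```text
t: 10.92
position: [461.7, -94.2, 172.1]
eef_rot: [[-0.979, 0.204, 0.0], [0.204, 0.979, -0.001], [-0.0, -0.001, -1.0]]
wrist_force: [-4.0, -2.7, 1.3]
finger_gap: 26.5
```

```bash
python3 -m crank '0.5 0.0035 0 0.008 0 0 0;0.5 0.0068 0 0.0169 0 0 0;0.5 0.009 0 0.026 0 0 0;0.5 0.0111 0 0.0343 0 0 0;0.5 0.0127 0 0.043 0 0 0;0.5 0.0135 0 0.048 0 0 0;0.5 0.0135 0 0.048 0 0 0'; python3 -c "
from h import *
s=env.read_camera('scene');t=env.read_camera('top');p=env.sense()['position'];print(p,env.sense()['wrist_force'])
crop(s,350,140,450,260,5,'pics/s12.png');crop(t,345,145,420,200,8,'pics/t12.png')"
```

```text
t: 11.5
position: [448.1, -91.2, 122.9]
eef_rot: [[-0.979, 0.204, 0.0], [0.204, 0.979, -0.0], [-0.0, -0.0, -1.0]]
wrist_force: [1.6, -4.4, 0.8]
finger_gap: 26.1
[448.25343024 -91.22317573 123.72605981] [ 1.12705239 -2.82997718  1.11360011]
```

View pics/s12.png

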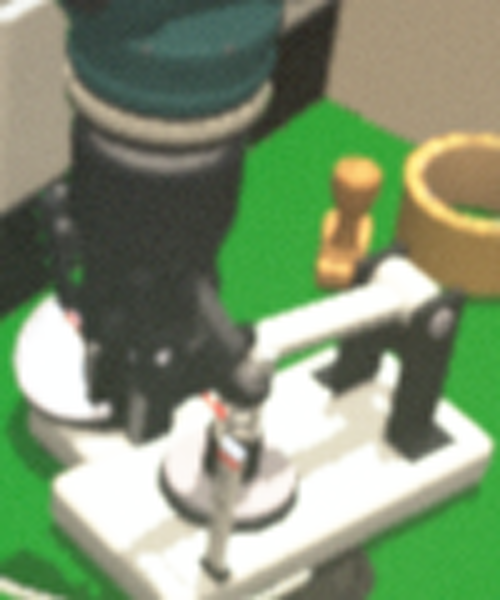

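View pics/t12.png

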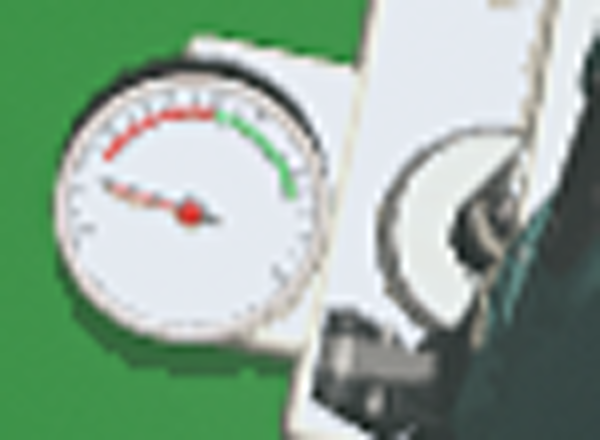

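```bash
python3 -m crank '0.5 0.0003 0 0.003 0 0 0;0.5 0.0006 0 0.006 0 0 0;0.5 0.0009 0 0.0095 0 0 0;0.5 0.0009 0 0.0095 0 0 0;0.5 0.0009 0 0.0095 0 0 0'; python3 -c "
from h import *
s=env.read_camera('scene');t=env.read_camera('top');p=env.sense()['position'];print(p,env.sense()['wrist_force'])
crop(s,350,140,450,260,5,'pics/s13.png');crop(t,345,145,400,200,10,'pics/t13.png')"
```

```text
t: 12.02
position: [447.0, -90.9, 113.8]
eef_rot: [[-0.979, 0.204, 0.0], [0.204, 0.979, -0.0], [-0.0, -0.0, -1.0]]
wrist_force: [2.3, -3.4, 2.0]
finger_gap: 26.2
[447.05802418 -90.89026416 113.91625881] [ 1.38716265 -4.89993377  3.14076018]
```

View pics/s13.png

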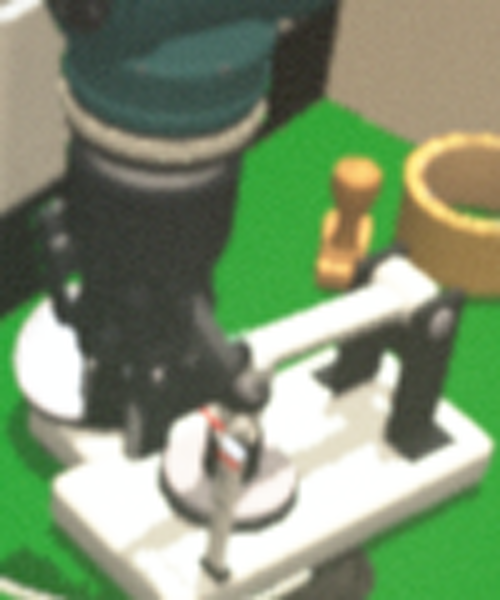

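View pics/t13.png

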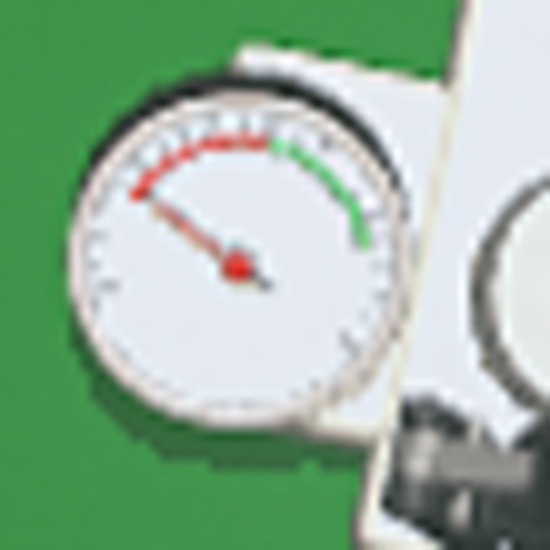

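```bash
python3 -c "
from h import *
a=np.radians(-12.1);X=np.array([np.cos(a),np.sin(a),0]);Y=np.array([-np.sin(a),np.cos(a),0]);P=np.array([521.2,-107,0])
W=lambda x,y,z:P+x*X+y*Y+np.array([0,0,z])
c=lambda p:np.round(((p-[350,140])+.5)*5-.5,0)
for y in (-36,-43,-50): print('mark',y,c(proj('scene',W(-47,y,111))),'top',c(proj('scene',W(-47,y,118))))
for th in (.12,.07,.05,0):
  print(th,[c(proj('scene',W(105-150*np.cos(th),y,111+150*np.sin(th)))).tolist() for y in (-10,-20,-35)])
"
python3 - <<'E'
import cv2,numpy as np
im=cv2.imread('pics/s13.png'); 
cv2.imwrite('pics/s13z.png',cv2.resize(im[380:500,170:290],None,fx=5,fy=5,interpolation=cv2.INTER_CUBIC))
E
```

```text
mark -36 [219. 447.] top [221. 437.]
mark -43 [229. 456.] top [230. 445.]
mark -50 [238. 465.] top [240. 454.]
0.12 [[193.0, 385.0], [207.0, 397.0], [227.0, 416.0]]
0.07 [[190.0, 397.0], [204.0, 409.0], [224.0, 428.0]]
0.05 [[189.0, 401.0], [203.0, 414.0], [223.0, 433.0]]
0 [[187.0, 413.0], [201.0, 425.0], [221.0, 444.0]]
```

View pics/s13z.png

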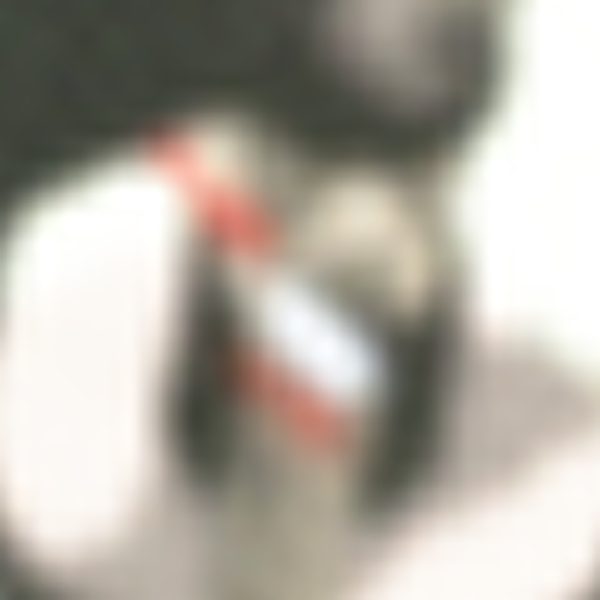

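```bash
cat > ndl.py <<'E'
import cv2,numpy as np,sys
# needle: pixels within annulus differing from baseline? use darkness/redness inside r<0.8R
for fn,k,ox,oy in (("pics/t5.png",10,345,145),("pics/t6.png",10,345,145),("pics/t12.png",8,345,145),("pics/t13.png",10,345,145)):
    im=cv2.imread(fn).astype(np.float32)
    hub=np.array([238,266])
    red=im[...,2]-im[...,0]
    S=10/k
    h,w=red.shape
    th=np.radians(np.arange(-180,180,1.0)); out=[]
    base=im.min(axis=2)
    c=(np.array([238.,266.])+.5)/10*k-.5
    for t in th:
        r=np.arange(35,85,2.)/10*k
        u=(c[0]+r*np.sin(t)).astype(np.float32)[None];v=(c[1]-r*np.cos(t)).astype(np.float32)[None]
        out.append(cv2.remap(base,u,v,cv2.INTER_LINEAR).mean())
    out=np.array(out); w=np.clip(np.median(out)-out-8,0,None); m=np.argmax(w); sel=np.abs(np.arange(360)-m)<12
    print(fn,"needle deg cw from img-up",np.round((np.degrees(th)[sel]*w[sel]).sum()/w[sel].sum(),1), w.max().round(1))
E
python3 ndl.py
```

```text
pics/t5.png needle deg cw from img-up -102.4 78.4
pics/t6.png needle deg cw from img-up -96.3 84.6
pics/t12.png needle deg cw from img-up -73.5 76.6
pics/t13.png needle deg cw from img-up -53.9 87.5
```

```bash
python3 -m crank '0.5 0.0003 0 0.003 0 0 0;0.5 0.0006 0 0.006 0 0 0;0.5 0.0008 0 0.009 0 0 0;0.5 0.0008 0 0.009 0 0 0;0.5 0.0008 0 0.009 0 0 0'; cat > look.py <<'E'
from h import *
import sys
n=sys.argv[1]
s=env.read_camera('scene');t=env.read_camera('top');p=env.sense()['position'];print(p,env.sense()['wrist_force'])
cv2.imwrite(f'pics/sf{n}.png',s);cv2.imwrite(f'pics/tf{n}.png',t)
crop(s,384,216,408,240,25,f'pics/s{n}.png')
g=t.astype(np.float32).min(axis=2); c=np.array([345+23.35,145+26.15]);out=[];T=np.arange(-180,180,1.)
for a in np.radians(T):
    r=np.arange(3.5,8.5,.2); u=(c[0]+r*np.sin(a)).astype(np.float32)[None];v=(c[1]-r*np.cos(a)).astype(np.float32)[None]
    out.append(cv2.remap(g,u,v,cv2.INTER_CUBIC).mean())
out=np.array(out);w=np.clip(np.median(out)-out-8,0,None);m=np.argmax(w);sel=np.abs(np.arange(360)-m)<12
d=(T[sel]*w[sel]).sum()/w[sel].sum();print("needle N",round(np.radians(d+102.4)/.2,2))
crop(t,345,145,400,200,10,f'pics/t{n}.png')
E
python3 look.py 14
```

```text
t: 12.53
position: [446.1, -90.7, 104.6]
eef_rot: [[-0.979, 0.204, 0.0], [0.204, 0.979, -0.0], [-0.0, -0.0, -1.0]]
wrist_force: [1.0, -4.7, 3.8]
finger_gap: 26.1
[446.12573993 -90.69737862 104.727094  ] [ 1.38858596 -4.92327008  3.63696767]
needle N 6.02
```

View pics/s14.png

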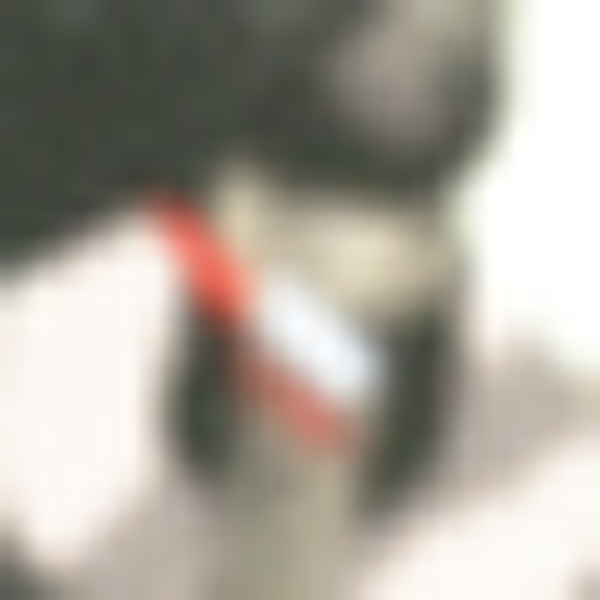

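View pics/t14.png

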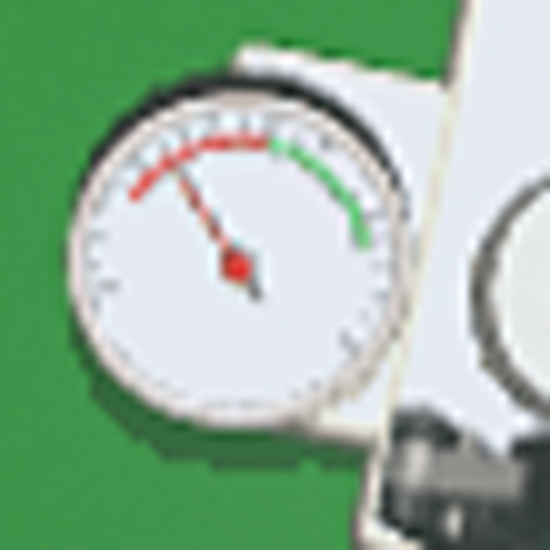

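```bash
python3 -m crank '0.5 0.0001 0 0.002 0 0 0;0.5 0.0002 0 0.004 0 0 0;0.5 0.0002 0 0.006 0 0 0;0.5 0.0002 0 0.006 0 0 0;0.5 0.0002 0 0.006 0 0 0'; python3 look.py 15
```

```text
t: 13.05
position: [445.8, -90.6, 98.6]
eef_rot: [[-0.979, 0.204, -0.0], [0.204, 0.979, -0.0], [-0.0, -0.0, -1.0]]
wrist_force: [0.4, -5.5, 4.5]
finger_gap: 26.0
[445.85065409 -90.65371701  98.68897122] [ 0.78199176 -4.81906883  4.32470419]
needle N 7.42
```

View pics/s15.png

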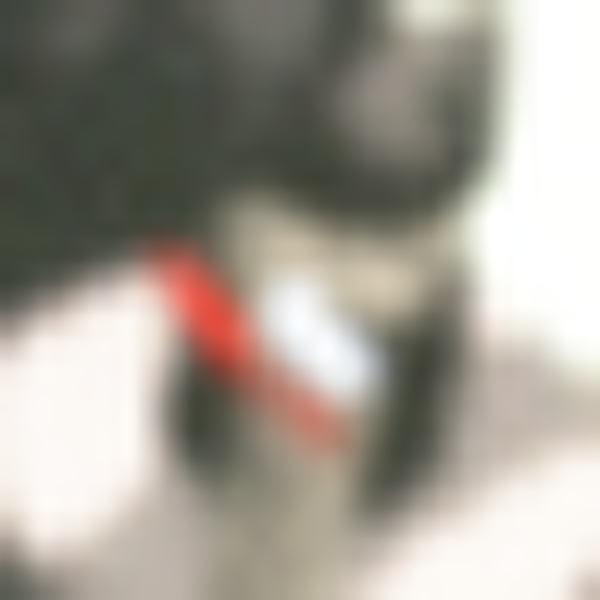

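View pics/t15.png

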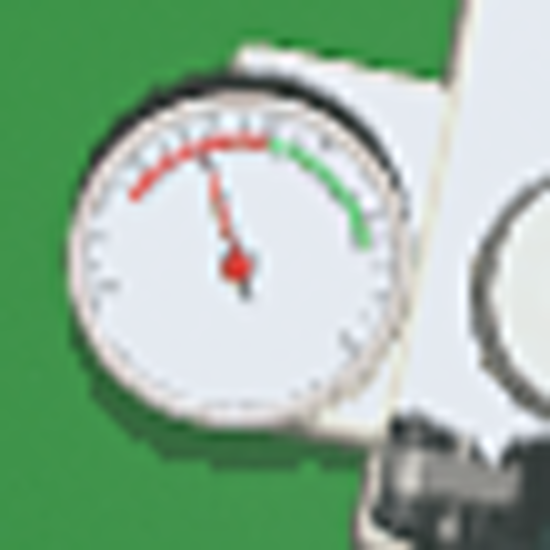

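```bash
python3 -m crank '0.5 0 0 0 0 0 0;0.5 0 0 0 0 0 0;0.5 0 0 0 0 0 0;0.5 0 0 0 0 0 0;0.5 0 0 0 0 0 0;0.5 0 0 0 0 0 0;0.5 0 0 0 0 0 0;0.5 0 0 0 0 0 0'; python3 - <<'E'
from h import *
a=np.radians(-12.1);X=np.array([np.cos(a),np.sin(a),0]);Y=np.array([-np.sin(a),np.cos(a),0]);P=np.array([521.2,-107,0])
W=lambda x,y,z:P+x*X+y*Y+np.array([0,0,z])
def line(p,q,x): return p[1]+(q[1]-p[1])*(x-p[0])/(q[0]-p[0])
m=[proj('scene',W(-47,y,111)) for y in(-36,-50)]
for n in (14,15):
    s=cv2.imread(f'pics/sf{n}.png').astype(float); r=np.clip(s[...,2]-np.maximum(s[...,1],s[...,0])-15,0,None)
    for u in range(389,401):
        w=r[218:238,u]; 
        if w.sum()>20: print(n,u,round((w*np.arange(218,238)).sum()/w.sum(),2),round(w.sum()),"mark model",round(line(m[0],m[1],u),2),"ptr model th=0",round(line(proj('scene',W(-45,-20,111)),proj('scene',W(-45,-35,111)),u),2))
E
```

```text
t: 13.82
position: [445.8, -90.6, 98.7]
eef_rot: [[-0.979, 0.204, 0.0], [0.204, 0.979, -0.0], [-0.0, -0.0, -1.0]]
wrist_force: [-0.1, -5.1, 4.9]
finger_gap: 26.2
14 390 224.55 89 mark model 225.87 ptr model th=0 224.95
14 391 225.41 258 mark model 226.8 ptr model th=0 225.87
14 392 226.45 318 mark model 227.73 ptr model th=0 226.8
14 393 227.52 237 mark model 228.66 ptr model th=0 227.73
14 394 230.11 93 mark model 229.59 ptr model th=0 228.66
14 395 231.64 98 mark model 230.52 ptr model th=0 229.59
14 396 232.28 115 mark model 231.45 ptr model th=0 230.51
14 397 232.71 58 mark model 232.38 ptr model th=0 231.44
15 390 226.7 115 mark model 225.87 ptr model th=0 224.95
15 391 227.34 300 mark model 226.8 ptr model th=0 225.87
15 392 228.23 394 mark model 227.73 ptr model th=0 226.8
15 393 229.1 288 mark model 228.66 ptr model th=0 227.73
15 394 230.45 113 mark model 229.59 ptr model th=0 228.66
15 395 231.71 90 mark model 230.52 ptr model th=0 229.59
15 396 232.3 115 mark model 231.45 ptr model th=0 230.51
15 397 232.68 56 mark model 232.38 ptr model th=0 231.44
```

```bash
python3 -m crank '0.5 0 0 -0.0013 0 0 0;0.5 0 0 -0.0013 0 0 0;0.5 0 0 -0.0013 0 0 0;0.5 0 0 -0.0013 0 0 0;0.5 0 0 -0.0013 0 0 0;0.5 0 0 -0.0013 0 0 0;0.5 0 0 -0.0013 0 0 0;0.5 0 0 -0.0013 0 0 0'; python3 look.py 16;  python3 -m crank '0.5 0 0 0 0 0 0;0.5 0 0 0 0 0 0;0.5 0 0 0 0 0 0'
```

```text
t: 14.48
position: [445.8, -90.6, 100.0]
eef_rot: [[-0.979, 0.204, 0.0], [0.204, 0.979, -0.0], [-0.0, -0.0, -1.0]]
wrist_force: [-0.3, -4.9, 4.1]
finger_gap: 26.3
[445.82936278 -90.63859987 100.0055798 ] [ 4.67433229e-03 -6.18751180e+00  3.36718596e+00]
needle N 7.27
t: 14.83
position: [445.9, -90.6, 100.0]
eef_rot: [[-0.979, 0.204, 0.0], [0.204, 0.979, -0.0], [-0.0, -0.0, -1.0]]
wrist_force: [0.7, -5.6, 5.1]
finger_gap: 26.2
```

View pics/s16.png

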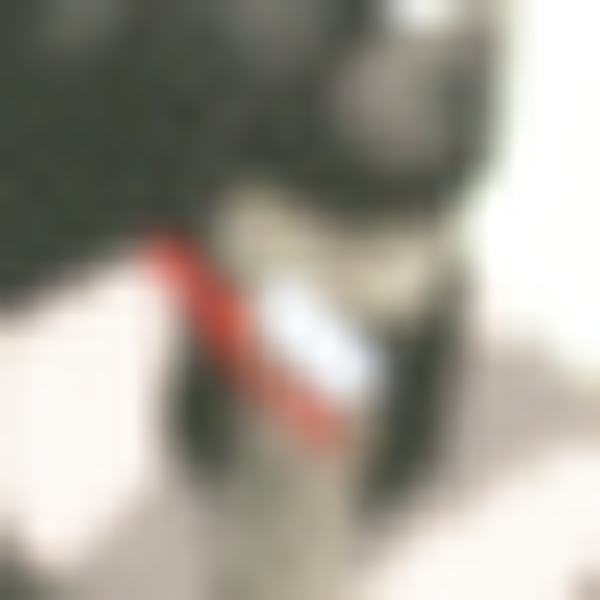

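View pics/t16.png

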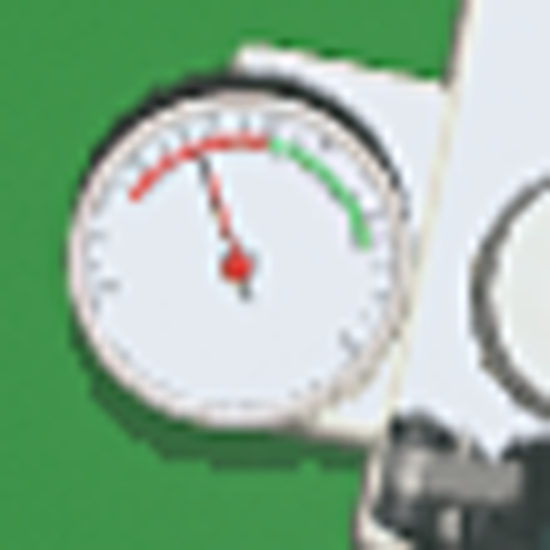

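```bash
python3 -m crank '0.5 -0.0009 -0.0003 -0.018 0 0 0;0.5 -0.0036 -0.0004 -0.0358 0 0 0;0.5 -0.0142 -0.0006 -0.0701 0 0 0;0.5 -0.0265 -0.0008 -0.0941 0 0 0;0.5 -0.0423 -0.001 -0.116 0 0 0;0.5 -0.0612 -0.0012 -0.1352 0 0 0;0.5 -0.0827 -0.0014 -0.1515 0 0 0;0.5 -0.0827 -0.0014 -0.1515 0 0 0'
```

```text
t: 15.5
position: [529.1, -109.1, 253.6]
eef_rot: [[-0.979, 0.204, 0.002], [0.204, 0.979, 0.0], [-0.002, 0.001, -1.0]]
wrist_force: [-14.1, 2.9, 21.1]
finger_gap: 26.2
```

```bash
python3 -m crank '0.5 0.001 0 -0.0015 0 0 0;0.5 0.001 0 -0.0015 0 0 0'
```

```text
t: 15.67
position: [525.6, -108.3, 252.0]
eef_rot: [[-0.979, 0.204, -0.001], [0.204, 0.979, 0.001], [0.001, 0.001, -1.0]]
wrist_force: [3.0, -2.3, -6.9]
finger_gap: 26.1
```

```bash
python3 -m crank '0.5 -0.0122 -0.0002 -0.0065 0 0 0;0.5 -0.0241 -0.0003 -0.0123 0 0 0;0.5 -0.0494 -0.0005 -0.0213 0 0 0;0.5 -0.0757 -0.0007 -0.0265 0 0 0;0.5 -0.1026 -0.0009 -0.0277 0 0 0;0.5 -0.1205 -0.0011 -0.0263 0 0 0;0.5 -0.1305 -0.0011 -0.0246 0 0 0;0.5 -0.1305 -0.0011 -0.0246 0 0 0'; python3 -c "
from h import *
s=env.read_camera('scene');p=env.sense()['position'];print(p,env.sense()['wrist_force'])
crop(s,340,60,500,270,3.5,'pics/s17.png')"
```

```text
t: 16.33
position: [654.7, -136.6, 276.4]
eef_rot: [[-0.979, 0.204, -0.0], [0.204, 0.979, 0.0], [0.0, 0.0, -1.0]]
wrist_force: [-0.8, -3.3, 5.6]
finger_gap: 26.2
[ 653.86551806 -136.37893498  276.63704147] [-0.10182778 -3.04074327  3.30183788]
```

View pics/s17.png

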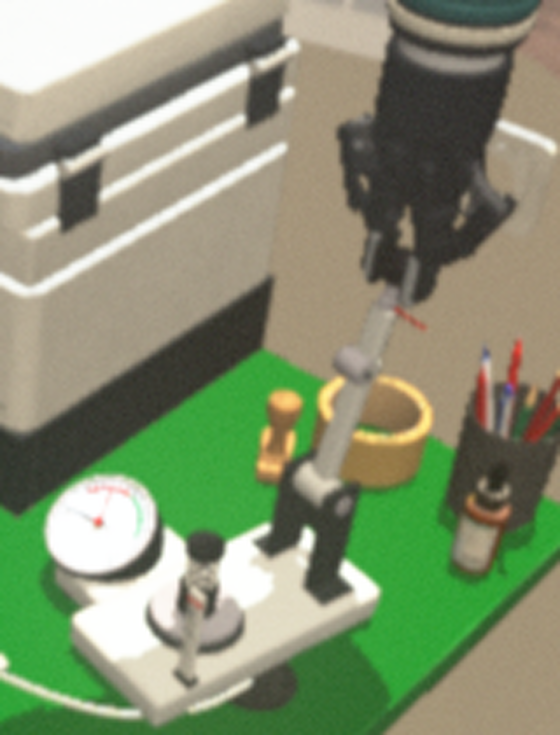

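```bash
python3 -m crank '0.5 -0.009 -0.0003 0.0018 0 0 0;0.5 -0.009 -0.0003 0.0018 0 0 0;0 -0.009 -0.0003 0.0018 0 0 0;-0.5 -0.009 -0.0003 0.0018 0 0 0;-1 -0.009 -0.0003 0.0018 0 0 0;-1 -0.009 -0.0003 0.0018 0 0 0' 30; python3 -m crank '-1 0 0 -0.02 0 0 0;-1 0 0 -0.045 0 0 0;-1 0 0 -0.06 0 0 0;-1 0.02 0 -0.065 0 0 0;-1 0.06 0 -0.065 0 0 -7;-1 0.1 0 -0.065 0 0 -14;-1 0.13 0 -0.065 0 0 -21;-1 0.147 0.001 -0.065 0 0 -28'; python3 -c "
from h import *
s=env.read_camera('scene');t=env.read_camera('top');p=env.sense()['position'];print(p,env.sense()['wrist_force'])
crop(s,340,60,500,270,3.5,'pics/s18.png');cv2.imwrite('pics/tf18.png',t);crop(t,340,60,470,220,3.75,'pics/t18.png')
"
```

```text
t: 16.88
position: [661.6, -138.1, 275.8]
eef_rot: [[-0.979, 0.204, -0.0], [0.204, 0.979, 0.0], [0.001, 0.0, -1.0]]
wrist_force: [-0.6, 0.3, -0.9]
finger_gap: 73.1
t: 17.55
position: [514.9, -106.4, 341.8]
eef_rot: [[-0.958, -0.286, 0.001], [-0.286, 0.958, -0.0], [-0.001, -0.0, -1.0]]
wrist_force: [-1.4, 0.1, -0.7]
finger_gap: 85.5
[ 515.64795594 -106.50718182  342.37329272] [ 0.82297855 -0.04603885  0.59207024]
```

View pics/s18.png

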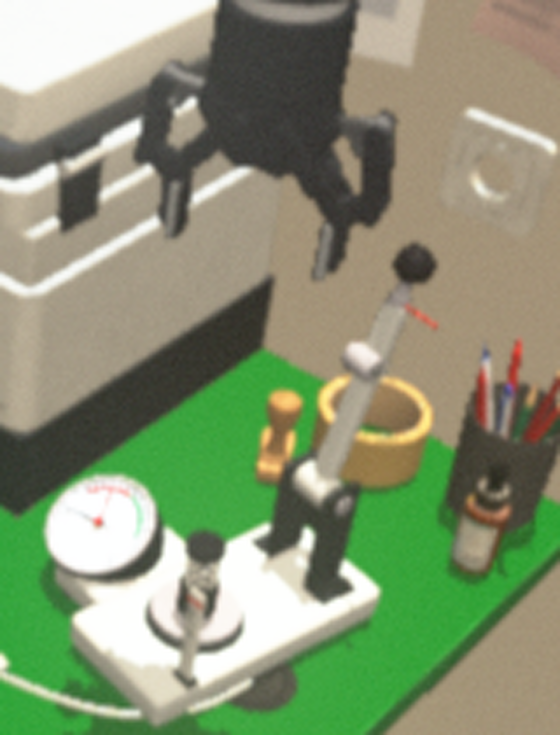

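View pics/t18.png

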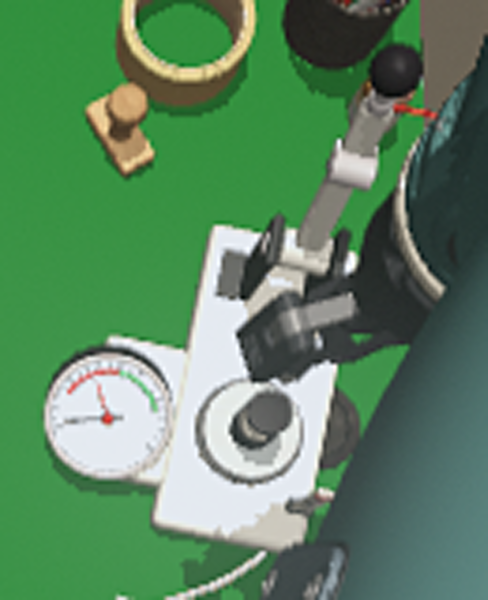

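```bash
python3 -m crank '-0.6 -0.0052 -0.002 0.02 0 0 -7;-0.3 -0.0052 -0.002 0.06 0 0 -14;-0.3 -0.0052 -0.002 0.1 0 0 -16;-0.3 -0.0052 -0.002 0.14 0 0 -16;-0.3 -0.0052 -0.002 0.16 0 0 -16;-0.3 -0.0052 -0.002 0.17 0 0 -16;-0.3 -0.0052 -0.002 0.17 0 0 -16' 25; python3 -c "
from h import *
s=env.read_camera('scene')
cv2.imwrite('pics/s19.png',cv2.resize(s[120:260,340:460],None,fx=4,fy=4))"
```

```text
t: 18.23
position: [523.0, -107.5, 168.5]
eef_rot: [[-0.847, -0.532, -0.004], [-0.532, 0.847, 0.002], [0.002, 0.003, -1.0]]
wrist_force: [0.3, -0.1, 0.1]
finger_gap: 55.3
```

View pics/s19.png

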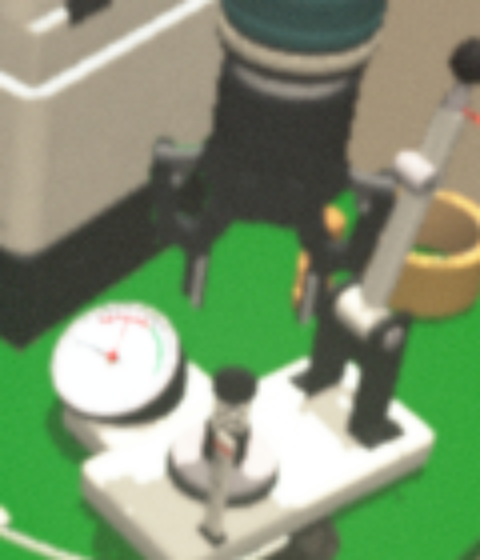

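```bash
python3 -m crank '-0.3 0.0012 0.0012 0.03 0 0 0;-0.3 0.0012 0.0012 0.06 0 0 0;-0.3 0.0012 0.0012 0.085 0 0 0;-0.3 0.0012 0.0012 0.1 0 0 0;-0.3 0.0012 0.0012 0.107 0 0 0;-0.3 0.0012 0.0012 0.107 0 0 0;-0.3 0.0012 0.0012 0.107 0 0 0'
```

```text
t: 18.87
position: [522.9, -107.8, 65.1]
eef_rot: [[-0.846, -0.533, 0.001], [-0.533, 0.846, -0.0], [-0.001, -0.001, -1.0]]
wrist_force: [0.6, -0.7, 0.5]
finger_gap: 55.7
```

```bash
python3 -m crank '-0.3 0.0008 0.0015 0.003 0 0 0;-0.3 0.0008 0.0015 0.0055 0 0 0;-0.3 0.0008 0.0015 0.0055 0 0 0;-0.3 0.0008 0.0015 0.0055 0 0 0'
```

```text
t: 19.2
position: [520.7, -106.7, 58.9]
eef_rot: [[-0.846, -0.534, 0.0], [-0.534, 0.846, -0.0], [-0.0, -0.0, -1.0]]
wrist_force: [-1.1, 0.2, -0.1]
finger_gap: 55.3
```

```bash
python3 -m crank '0 0 0 0 0 0 0;0.2 0 0 0 0 0 0;0.3 0 0 0 0 0 0;0.5 0 0 0 0 0 0;0.6 0 0 0 0 0 0;0.6 0 0 0 0 0 0' 25; python3 -m crank '0.6 0 0 -0.004 0 0 0;0.6 0 0 -0.01 0 0 0;0.6 0 0 -0.02 0 0 0;0.6 0 0 -0.02 0 0 0'
```

```text
t: 19.7
position: [520.7, -106.7, 58.6]
eef_rot: [[-0.846, -0.534, 0.0], [-0.534, 0.846, -0.0], [-0.0, -0.0, -1.0]]
wrist_force: [0.2, 0.6, 2.5]
finger_gap: 28.9
t: 20.03
position: [521.3, -106.9, 80.2]
eef_rot: [[-0.846, -0.534, 0.002], [-0.534, 0.846, -0.001], [-0.001, -0.002, -1.0]]
wrist_force: [0.7, -0.4, -0.2]
finger_gap: 29.1
```

```bash
python3 -m crank '0.6 0 0 -0.03 0 0 0;0.6 0 0 -0.06 0 0 0;0.6 0.01 0.012 -0.09 0 0 0;0.6 0.03 0.035 -0.1 0 0 0;0.6 0.05 0.057 -0.1 0 0 0;0.6 0.063 0.071 -0.1 0 0 0;0.6 0.063 0.071 -0.1 0 0 0' 30;python3 -c "
from h import *
t=cv2.imread('pics/top0.png')
print(back('top',300,173,0),back('top',214,218,22),back('top',214,218,6))
s=cv2.imread('pics/scene0.png');print(proj('scene',[414,385,22]),proj('scene',[414,385,6]))"
```

```text
t: 20.62
position: [426.2, -79.1, 178.8]
eef_rot: [[-0.846, -0.534, -0.001], [-0.534, 0.846, 0.0], [0.001, 0.001, -1.0]]
wrist_force: [1.1, -0.6, -0.5]
finger_gap: 29.0
[533.17008404 165.59191217   0.        ] [413.39686918 384.54837125  22.        ] [414.36982515 389.23881635   6.        ]
[242.28876841 171.91334662] [242.8292079  176.12417655]
```

```bash
python3 -m crank '0.6 -0.02 0.034 0 0 0 0;0.6 -0.041 0.07 0 0 0 0;0.6 -0.062 0.105 0 0 0 0;0.6 -0.083 0.141 0 0 0 0;0.6 -0.104 0.176 0 0 0 0;0.6 -0.125 0.212 0 0 0 0;0.6 -0.146 0.247 0 0 0 0;0.6 -0.167 0.283 0 0 0 0' 30
```

```text
t: 21.28
position: [419.5, 250.5, 178.6]
eef_rot: [[-0.846, -0.534, 0.001], [-0.534, 0.846, 0.0], [-0.001, -0.0, -1.0]]
wrist_force: [1.0, -1.2, -1.0]
finger_gap: 29.1
```

```bash
python3 -m crank '0.6 -0.02 0.035 0 0 0 0;0.6 -0.04 0.071 0 0 0 0;0.6 -0.056 0.1 0.01 0 0 0;0.6 -0.0655 0.118 0.04 0 0 0;0.6 -0.0655 0.118 0.075 0 0 0;0.6 -0.0655 0.118 0.1 0 0 0;0.6 -0.0655 0.118 0.11 0 0 0;0.6 -0.0655 0.118 0.11 0 0 0' 30; python3 -c "
from h import *
s=env.read_camera('scene');p=env.sense()['position'];print(p)
crop(s,190,90,310,220,4.5,'pics/s20.png')"
```

```text
t: 21.95
position: [411.2, 382.4, 66.5]
eef_rot: [[-0.846, -0.534, -0.003], [-0.534, 0.846, -0.002], [0.004, -0.0, -1.0]]
wrist_force: [-0.2, -0.4, 0.4]
finger_gap: 29.0
[412.05988383 382.82398249  68.38234857]
```

View pics/s20.png

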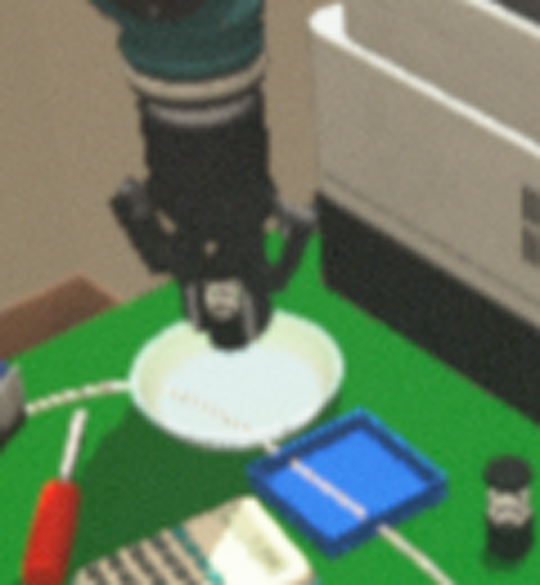

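```bash
python3 -m crank '0.6 0 0 0.015 0 0 0;0.6 0 0 0.03 0 0 0;0.6 0 0 0.038 0 0 0;0.6 0 0 0.042 0 0 0;0.6 0 0 0.042 0 0 0;0.6 0 0 0.042 0 0 0'; python3 -m crank '0.6 0 0 0.001 0 0 0;0.6 0 0 0.002 0 0 0;0.6 0 0 0.002 0 0 0'
```

```text
t: 22.5
position: [412.6, 383.2, 27.5]
eef_rot: [[-0.846, -0.533, 0.001], [-0.533, 0.846, 0.001], [-0.001, 0.0, -1.0]]
wrist_force: [-0.0, -0.4, -1.2]
finger_gap: 28.8
t: 22.75
position: [412.3, 383.1, 24.8]
eef_rot: [[-0.846, -0.533, 0.0], [-0.533, 0.846, 0.0], [-0.001, 0.0, -1.0]]
wrist_force: [-0.6, -0.4, -0.1]
finger_gap: 29.2
```

```bash
python3 -m crank '0.6 0 0 0.0012 0 0 0;0.6 0 0 0.0025 0 0 0;0.6 0 0 0.0035 0 0 0;0.6 0 0 0.0035 0 0 0'
```

```text
t: 23.08
position: [412.0, 382.9, 20.8]
eef_rot: [[-0.846, -0.534, -0.0], [-0.534, 0.846, -0.0], [0.0, -0.0, -1.0]]
wrist_force: [-0.0, 0.5, -0.3]
finger_gap: 28.9
```

```bash
python3 -m crank '0.6 0 0 0.0005 0 0 0;0.6 0 0 0.0005 0 0 0;0.2 0 0 0.0005 0 0 0;0.1 0 0 0.0005 0 0 0;0 0 0 0.0005 0 0 0;-0.15 0 0 0.0005 0 0 0;-0.15 0 0 0.0005 0 0 0'; python3 -m crank '-0.15 0 0 -0.02 0 0 0;-0.15 0 0 -0.05 0 0 0;-0.15 0 0 -0.09 0 0 0;-0.15 0 0 -0.13 0 0 0;-0.15 0 0 -0.17 0 0 0;-0.15 0 0 -0.2 0 0 0;-0.15 0.04 0 -0.21 0 0 0;-0.15 0.08 0 -0.21 0 0 0'; python3 -c "
from h import *
s=env.read_camera('scene');t=env.read_camera('top');p=env.sense()['position'];print(p)
cv2.imwrite('pics/s21.png',s);cv2.imwrite('pics/t21.png',t)"
```

```text
t: 23.67
position: [412.1, 383.0, 20.5]
eef_rot: [[-0.846, -0.534, 0.0], [-0.534, 0.846, 0.0], [-0.0, -0.0, -1.0]]
wrist_force: [-0.3, -0.4, -0.7]
finger_gap: 49.0
t: 24.33
position: [345.8, 341.1, 232.9]
eef_rot: [[-0.846, -0.533, 0.004], [-0.533, 0.846, 0.003], [-0.005, 0.0, -1.0]]
wrist_force: [-0.6, -0.2, -0.5]
finger_gap: 48.8
[340.05063612 337.72085178 231.04652632]
```

View pics/s21.png

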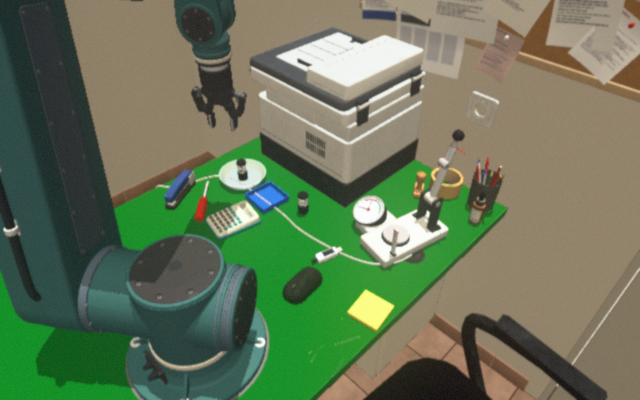

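View pics/t21.png

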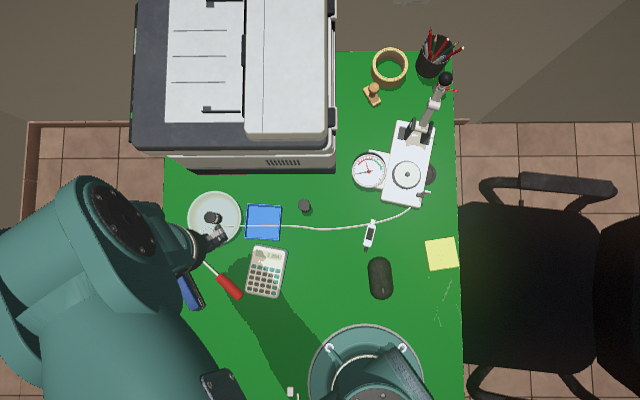

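```bash
python3 -m crank '-0.15 0 0 0 0 0 0;-0.15 0 0 0 0 0 0;-0.15 0 0 0 0 0 0;-0.15 0 0 0 0 0 0'; python3 -c "
from h import *
t=cv2.imread('pics/t21.png');crop(t,345,145,400,200,10,'pics/t22.png');crop(t,180,185,320,250,5,'pics/t23.png')"
```

```text
t: 24.77
position: [345.1, 340.7, 230.2]
eef_rot: [[-0.846, -0.533, -0.0], [-0.533, 0.846, -0.0], [0.0, -0.0, -1.0]]
wrist_force: [0.1, 1.0, 0.4]
finger_gap: 49.0
```

View pics/t22.png

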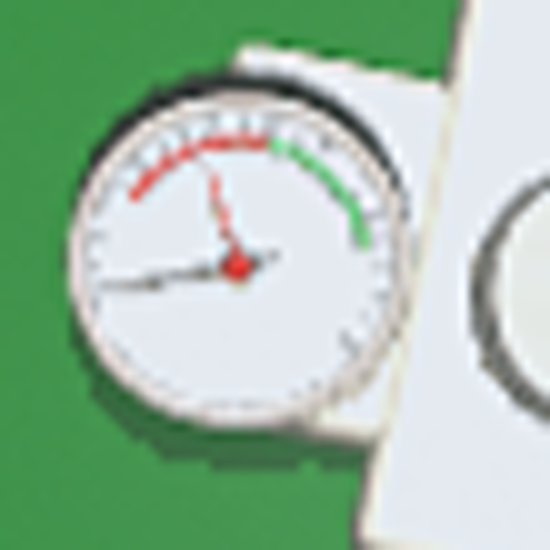

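View pics/t23.png

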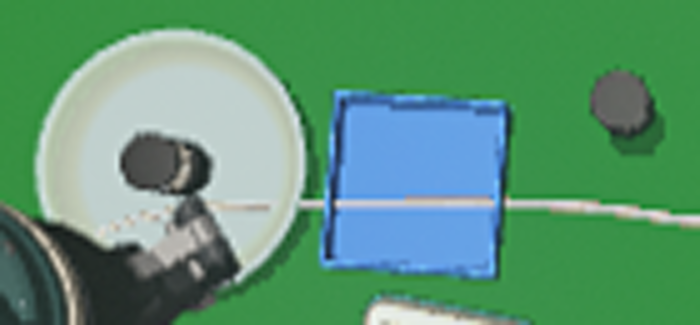

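```bash
python3 -c "
from rig import env
print(env.job_done()); print(env.sense()['t'])"
```

```text
the job is handed in; nothing more can be done
None
the job is handed in; nothing more can be done
```

I tested spring_b, and the dial shows it is worn, so it now stands upright near the middle of the clear dish. I handed the job in at about 25 s; the hand-in gives no verdict.

- **Seating:** The spring went onto the stub with no measurable extra force. The dial showed only its own weight afterwards.
- **Test:** I brought the arm down by its knob and held the pointer at the mark for about 0.8 s, then for nearly another second 1.3 mm higher at the knob. The needle read 7.4 N at the first hold and 7.3 N at the second. The maximum hand stayed at about 7.5 N (1.5 rad), in the red band.
- **Last pictures:** The needle is back at zero and the maximum hand still in the red band. The press arm is leaning back past upright and spring_a looks unmoved. I saw no bystander moved and the gripper is clear of everything.

**Where checks disagreed:**
- **Arm level:** My estimate from where I gripped the knob put level about 3 mm higher at the knob than the pointer picture did. I followed the picture. It showed the first hold slightly past the mark, about 0.01 rad, so I raised the arm for the second hold.
- **Plate position:** One camera placed the plate 3 to 4 mm away from the other. I aimed using the measured distance from the spring to the plate, where the two agreed to about 1 mm.

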